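# Put the three spacer bushes back on the polisher's stepped spindle

## Robot

A 6-joint arm with a two-finger parallel gripper is mounted at the origin on a cart in front of the work surface, level with it; the furniture and walls round the work are solid. World frame = base frame: x ahead of the robot, y to its left, z up, the work surface at z = 0. Lengths are in m, angles in rad, forces in N, time in s.
With the tool pointing down it reaches from about 0.35 to 0.775 m from the base axis. Payload 7.3 kg.
Tool frame: the origin (TCP) lies at the very end of the fingers, on their centre line; the grasp point (between the pads) lies 19 mm behind it; z points along the fingers, y is the line along which they close (so a half turn about z gives the same grasp; the last joint's range is limited). The gripper opens to 92 mm and grips with 3 to 60 N. Pads are 19 mm wide; open, the fingers measure 130 mm over their backs; the gripper's body (75 mm by 190 mm) begins 47 mm behind the grasp point.
Start: joints at [1.119, 0.342, 1.524, -0, 1.275, -0.146], TCP at [0.158, 0.501, 0.227] pointing down, gripper open.
Joint ranges: [-2.53, 2.53], [-0.77, 2.02], [0.04, 2.7], [-1, 4.14], [0.28, 2.66], [-3.11, 3.11]. Speed limits (rad/s): [2.57, 2.57, 3.14, 3.14, 3.14, 3.14].

## Interface

Orientations are given as [roll, pitch, yaw] about the fixed x, y, z axes, in that order (R = Rz(yaw) Ry(pitch) Rx(roll)).
In Python, from cell import robot gives the robot as it stands. The module is installed in compiled form; this text tells all that it offers.
- The arm moves only by the tool arm_command, never from a script. Its argument "moves" is a list of rows, each a list of 3 entries, a list of its own where there are three numbers: the shift along the tool's x, y, z in m, then the turn, a rotation vector about the tool's x, y, z in rad, then the finger opening in m, from 0 to 0.0918. In form: [[[dx, dy, dz], [ax, ay, az], claw], ...]. A call has exactly 5 rows; each row is the pose to reach, as a shift and turn from the pose commanded when the call began, along the tool's axes at that moment; what a row does not reach only later rows make up. A row lasts 1/10 s, in which the tool goes at most 50 mm and 8.59 degrees, less where a joint would pass 70% of its speed; a pose out of reach is approached as far as the arm can. A call with a gripper value outside its range is refused whole. The fingers move at their own pace and stop on an object; "squeeze" is the grip in N (left out, the last holds). Time passes only in rows, so rows that repeat a pose let the fingers close, or fill a call up. It gives the time, the measured TCP pose, the force, the opening and the grip force at its end, in the units of the state.
- robot.observe(): the state, without advancing time (a new reading comes with each control period).
- robot.read_camera(name): name is "side" or "top"; returns the picture (384x512x3 uint8, red, green, blue); there is no depth.
- robot.camera_model(name): a dict with "fx", "fy", "cx", "cy" (pixels), "R" (3x3) and "t" (3): a world point X has camera coordinates R X + t. Camera axes: x right, y down, z forward; pixel columns grow to the right and rows downward; lengths in m; the calibration is good to about 2 mm. A picture is of the moment at which its call begins. camera_model takes no time and is no camera call.
- robot.hand_in(): hands the job in; it is judged then, once.
The state is a dict: "time": time; "qpos": joint angles; "qvel": joint speeds; "joint_efforts": joint torques, N m; "tool_pos": TCP position; "tool_rot": TCP orientation; "contact_force": force on the tool from outside, world axes, zero at the start; "torque": the same for the moment, N m; "opening": finger opening in m; "grip_force": force on a finger pad.
Only numpy, scipy, OpenCV 4.12 (cv2) and the standard library are available. Lean on these libraries where they do the work, as an engineer would, in place of code of your own. Each camera call takes 0.05 s, during which the arm holds its last target. There are 200 camera calls.

## Task

The bench polisher is being put together again after cleaning: take the three steel spacer bushes off the sloping wooden rack and thread them onto its upright stepped spindle, the widest first onto the lowest step, then the middle one, then the smallest on top, each lying flat and fully home on its own step. Then let go, and leave the jar, the wax block and the hand tools round the work where they lie.

Things in the scene. Friction and masses are not known exactly. Their poses are not given: they have to be found in the camera images.
- bush_wide (a point): Widest of three plain turned-steel ring bushes: outside diameter 52 mm, bore 30, height 14, 150 g. The point is the centre of its underside; z is its axis, from underside to top face. At the start it lies flat on the rack's slope on one of the three dowels (which one varies): z leans 25 degrees from vertical, x points up the slope, y along the rack.
- bush_middle (a point): Middle bush, same look: outside diameter 42 mm, bore 22 mm, height 14 mm, 90 g; point and axes as for the widest.
- bush_small (a point): Smallest bush, same look: outside diameter 32 mm, bore 14 mm, height 14 mm, 50 g; point and axes as for the widest.
- step_low (a point): Seat of the widest bush: centre of the spindle's lowest step, the flat top of a 60 mm round steel flange 58 mm above the bench; z up. The vertical steel spindle stands in the middle of the polisher and rises 50 mm from here: 28 mm thick for 15 mm, then 20 mm for 15 mm, then 12 mm for 15 mm and a 5 mm pointed nose. The edges between steps have 1.5 mm chamfers.
- step_mid (a point): Seat of the middle bush: centre of the shoulder between the 28 mm and the 20 mm diameter, 15 mm above step_low on the same axis; z up.
- step_top (a point): Seat of the smallest bush: centre of the shoulder between the 20 mm and the 12 mm diameter, 30 mm above step_low on the same axis; z up.
- polisher: Fixed bench polisher, a grey housing 140 mm deep, 130 mm wide, its top 50 mm above the bench, dial and rocker switch on its front (-x); the spindle stands on it. Origin under its middle, on the spindle's axis, z up. Every bush has 1 mm of clearance all round on its own step and slides down freely under its own weight. Behind it, from about x = 0.6 m on, stands a hutch with shelves and side walls.
- rack: Fixed wooden rack, 94 mm deep, 250 mm long; origin under its middle, y along it, z up, -x its low front. Its face (88 x 250 mm) slopes 25 degrees, rising towards +x and looking up and towards -x; its middle is 42 mm above the origin. Three dowels, 10 mm thick, 23 mm long, 85 mm apart, stand square to the face; a bush hangs on each by the upper side of its bore and comes off along the dowel.
- flux_jar: Bystander: small white jar with yellow cap, 46 mm wide, 41 mm high, beside the polisher; origin at its underside.
- wax_block: Bystander: green wax block, 32 x 61 x 18 mm, behind the polisher; origin at its underside.
- tweezers: Bystander: steel tweezers, 130 mm long, 8 mm high, lying behind the rack; origin under the middle.
- caliper: Bystander: steel vernier caliper, 150 x 56 x 10 mm, lying on the right front of the bench; origin under the middle.
- pliers: Bystander: grey-handled pliers, 128 x 51 x 10 mm, lying on the right front of the bench; origin under the middle.
Not all that is in view belongs to the job. What is shaped like the part that bears bush_middle but yellow is not meant.

How it is judged:
On the way, in this order (a step that is already met when the one before it is completed fails the run):
1. the widest bush lies home on its step (horizontal distance between bush_wide and step_low below 0.003 m and z of bush_wide in the frame of step_low between -0.003 and 0.003 m and angle between bush_wide's own z axis and vertical below 0.06 rad), for 0.2 s.
2. the middle bush lies home on its step (horizontal distance between bush_middle and step_mid below 0.003 m and z of bush_middle in the frame of step_mid between -0.003 and 0.003 m and angle between bush_middle's own z axis and vertical below 0.06 rad), for 0.2 s.
3. the smallest bush lies home on its step (horizontal distance between bush_small and step_top below 0.003 m and z of bush_small in the frame of step_top between -0.003 and 0.003 m and angle between bush_small's own z axis and vertical below 0.06 rad), for 0.2 s.
At the end, for the whole second after the job is handed in: All three bushes lie on the spindle, each on its own step: within 3 mm of its seat in height and sideways and flat within 3.4 degrees, released and at rest, having been put on in the order widest, middle, smallest (all of step 1 and all of step 2 and all of step 3); the robot touches nothing.
It fails at once if the jar is pushed more than 3 cm (distance of flux_jar from where it was at the start of the episode above 0.03 m).
It fails at once if the wax block is pushed more than 3 cm (distance of wax_block from where it was at the start of the episode above 0.03 m).
It fails at once if the tweezers are pushed more than 3 cm (distance of tweezers from where it was at the start of the episode above 0.03 m).
It fails at once if the caliper is pushed more than 3 cm (distance of caliper from where it was at the start of the episode above 0.03 m).
It fails at once if the pliers are pushed more than 3 cm (distance of pliers from where it was at the start of the episode above 0.03 m).
It also fails if it takes over 69 s, if anything falls off the work surface, if the arm or the gripper's body presses on something with over 40 N, if the wrist force passes 120 N, or if a joint passes its speed limit or range.

## Working session

There is one attempt and no reset: what is moved stays moved. The work goes in short steps, Python scripts to look and compute and a tool call to move; the robot and the scene stay as the last step left them, time stands still between calls to the robot, and variables do not carry over. Pictures are saved under pics/ and viewed, at most 12 in all, crops included, and the job is handed in when it is done.

Besides the shell and the picture viewer there is one more tool, called after "Call:" as name([rows], argument=value, ...), one row to a line, values as JSON. arm_command: Moves the arm, as the interface text tells. Its arguments: {"type":"object","properties":{"moves":{"type":"array"},"squeeze":{"type":"number"}},"required":["moves"]}

```bash
mkdir -p pics; python3 - <<'E'
from cell import robot
import cv2,numpy as np
for n in("side","top"):
    im=robot.read_camera(n);cv2.imwrite(f"pics/{n}0.png",cv2.resize(im[:,:,::-1],(800,600),interpolation=cv2.INTER_CUBIC));np.save(f"pics/{n}0.npy",im)
    m=robot.camera_model(n);print(n,m["fx"],m["fy"],m["cx"],m["cy"],np.round(-np.array(m["R"]).T@m["t"],3),np.round(m["R"],3).tolist())
print(robot.observe())
E
```

```text
side 460.96341383303997 460.96341383303997 251.0223639304079 188.70270920316185 [0.442 0.887 0.737] [[-1.0, -0.018, -0.009], [-0.003, 0.58, -0.814], [0.02, -0.814, -0.58]]
top 415.8110056375794 415.8110056375794 252.6887348949732 191.83791222114195 [ 0.354 -0.044  1.025] [[-0.019, -1.0, 0.002], [-0.991, 0.019, -0.134], [0.134, -0.004, -0.991]]
{'time': 0.1, 'qpos': array([ 1.11903464e+00,  3.42629843e-01,  1.52492971e+00, -1.23719664e-05,
        1.27538505e+00, -1.45993399e-01]), 'qvel': array([-5.56173665e-04, -3.23995761e-03, -5.50127925e-04,  9.30426698e-05,
        1.93836717e-05,  3.91653406e-04]), 'joint_efforts': array([ 1.24821512e-03, -4.32009244e+01, -2.44694209e+01,  7.17629911e-02,
        5.26306266e-02, -5.10241057e-05]), 'tool_pos': array([0.15785744, 0.50032468, 0.22612363]), 'tool_rot': array([-3.14025337e+00, -1.84969284e-04,  2.83582785e+00]), 'contact_force': array([0.53824607, 0.21427067, 0.010714  ]), 'torque': array([-0.02692937,  0.05867688, -0.02938942]), 'grip_force': 0.0, 'opening': 0.09162192317126455}
```

View pics/side0.png

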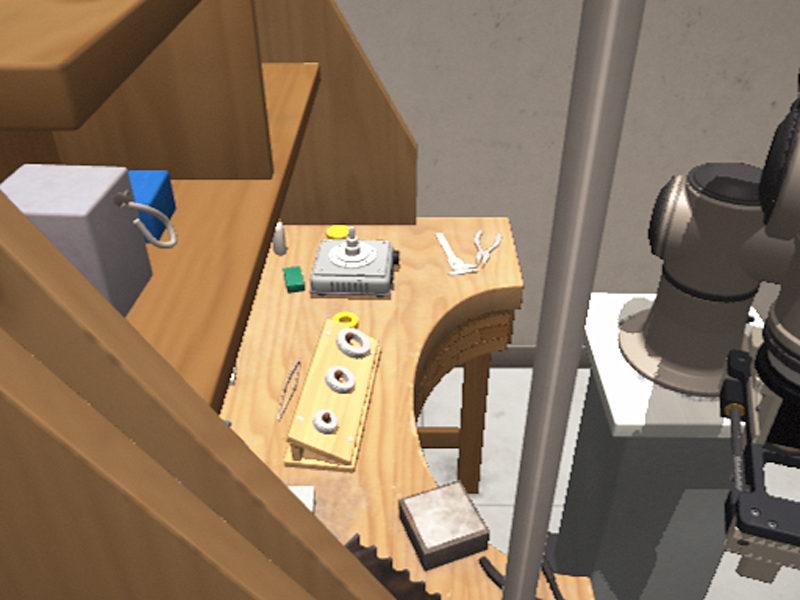

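View pics/top0.png

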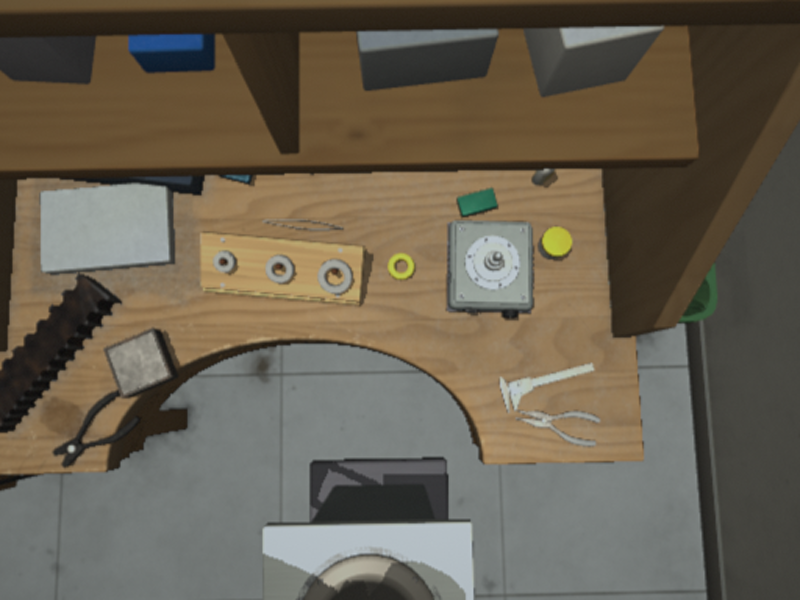

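Side: rack with three rings at about (353,342), (340,379), (325,421), and the spindle tip at (351,232). Top: rings at (336,276), (280,269), (224,262) with the wide one nearest the polisher, spindle at (495,259), and a shelf overhead behind. The yellow ring at (401,266) is the decoy.

```bash
cat > h.py <<'E'
import numpy as np,cv2
from cell import robot
M={n:{k:np.array(v) for k,v in robot.camera_model(n).items()} for n in("side","top")}
def ray(n,u,v):
    m=M[n];d=m["R"].T@np.array([(u-m["cx"])/m["fx"],(v-m["cy"])/m["fy"],1]);return -m["R"].T@m["t"],d/np.linalg.norm(d)
def onz(n,u,v,z):
    o,d=ray(n,u,v);return o+d*(z-o[2])/d[2]
def tri(a,b):
    A=np.zeros((3,3));y=np.zeros(3);rs=[ray("top",*a),ray("side",*b)]
    for o,d in rs:
        P=np.eye(3)-np.outer(d,d);A+=P;y+=P@o
    X=np.linalg.solve(A,y);return X,[np.linalg.norm((np.eye(3)-np.outer(d,d))@(X-o)) for o,d in rs]
def proj(n,X):
    m=M[n];c=m["R"]@X+m["t"];return np.array([m["fx"]*c[0]/c[2]+m["cx"],m["fy"]*c[1]/c[2]+m["cy"]])
def crop(n,im,x0,y0,x1,y1,s):
    return cv2.resize(im[y0:y1,x0:x1,::-1],None,fx=s,fy=s,interpolation=cv2.INTER_CUBIC)
E
python3 - <<'E'
from h import *
t=np.load("pics/top0.npy");s=np.load("pics/side0.npy")
P={}
for n,im,boxes in(("top",t,[(201,163,229,190),(167,160,192,184),(133,156,154,178)]),("side",s,[(212,207,240,230),(206,232,230,253),(199,259,217,279)])):
    hsv=cv2.cvtColor(im,cv2.COLOR_RGB2HSV)
    for k,(x0,y0,x1,y1) in zip("wms",boxes):
        m=((hsv[y0:y1,x0:x1,1]<60)).astype(np.uint8)
        c=max(cv2.findContours(m,cv2.RETR_EXTERNAL,cv2.CHAIN_APPROX_NONE)[0],key=cv2.contourArea)
        (cx,cy),ax,an=cv2.fitEllipse(c);P[n,k]=(cx+x0,cy+y0);print(n,k,np.round(P[n,k],1),np.round(ax,1),cv2.boundingRect(c))
for k in "wms": X,e=tri(P["top",k],P["side",k]);print(k,np.round(X,4),np.round(e,4))
f=.64
up=[onz("top",x*f,y*f,.0606) for x,y in((202,234),(364,246))];lo=[onz("top",x*f,y*f,.0234) for x,y in((202,290),(360,303))]
print(np.round(up+lo,4))
X,e=tri((494*f,259*f),(351*f,230*f));print("tip",X,e)
a=crop("top",t,125,145,350,205,3.5);b=crop("side",s,185,140,265,305,3.5)
c=np.zeros((600,800,3),np.uint8);c[:210,:787]=a[:210,:787];
b1=crop("side",s,190,140,265,195,5);b2=crop("side",s,190,205,255,282,5)
c[215:490,:375]=b1;c[215:600,400:725]=b2;cv2.imwrite("pics/c1.png",c)
E
```

```text
top w [214.  176.7] [20.9 22.2] (2, 3, 23, 24)
top m [178.6 171.7] [17.  17.4] (3, 3, 18, 18)
top s [143.1 166.9] [12.7 13.5] (3, 4, 15, 14)
side w [225.7 219.1] [16.9 22.9] (3, 3, 24, 19)
side m [217.2 242.3] [15.9 19. ] (2, 2, 19, 18)
side s [207.8 269.2] [14.4 15.3] (1, 3, 16, 16)
w [0.5237 0.0433 0.047 ] [0.0005 0.0005]
m [0.5372 0.1274 0.0492] [0.0005 0.0005]
s [0.5499 0.2117 0.0513] [0.0004 0.0004]
[[ 0.5906  0.2426  0.0606]
 [ 0.5674 -0.003   0.0606]
 [ 0.5103  0.2518  0.0234]
 [ 0.4853  0.0059  0.0234]]
tip [ 0.53689816 -0.19226378  0.10453766] [np.float64(0.0017933764129833382), np.float64(0.0017933764129834109)]
```

View pics/c1.png

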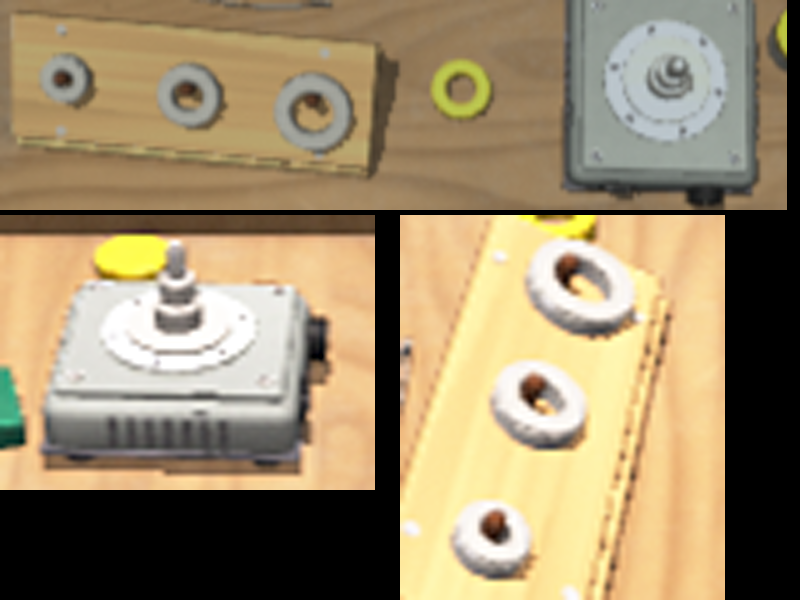

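Measurements agree: all three bush centres lie 7 mm off the rack face, spaced 85 mm, rack yaw about -0.105. The crops show the spindle tip at top (318.7,162.7) and side (225.2,188.6). Next is the pregrasp above the wide bush.

```bash
cat >> h.py <<'E'
from scipy.spatial.transform import Rotation as Ro
psi=-0.105
Rz=Ro.from_euler('z',psi)
RACK=Rz*Ro.from_euler('y',-25,degrees=True)      # x up slope, y along, z normal
TR=RACK*Ro.from_euler('y',180,degrees=True)       # tool on rack
DOWN=lambda yaw=0: Ro.from_euler('z',yaw)*Ro.from_euler('y',180,degrees=True)
B=dict(w=np.array([.5237,.0433,.047]),m=np.array([.5372,.1274,.0492]),s=np.array([.5499,.2117,.0513]))
def rot(o): return Ro.from_euler('xyz',o["tool_rot"])
def go(p,R,frm=None):
    o=robot.observe();p0,R0=frm if frm else(o["tool_pos"],rot(o))
    print("shift",np.round(R0.inv().apply(np.array(p)-p0),4),"turn",np.round((R0.inv()*R).as_rotvec(),4),"from",np.round(p0,4));return(np.array(p),R)
E
python3 - <<'E'
from h import *
n=RACK.apply([0,0,1]);print(n)
f=go([.44,.10,.22],DOWN(psi))
f=go(B['w']+n*.055,TR,f);f=go(B['w']-n*.0045,TR,f)
X,e=tri((318.7,162.7),(225.2,188.6));print("tip",X,e, onz("top",318.7,162.7,.108))
E
```

```text
[-0.42029072  0.04429342  0.90630779]
shift [-0.3896 -0.2968  0.0064] turn [-0.0013 -0.0003 -0.2008] from [0.1579 0.5003 0.2261]
shift [-0.0659 -0.0476  0.1232] turn [ 0.     -0.4363 -0.    ] from [0.44 0.1  0.22]
shift [-0.      0.      0.0595] turn [0. 0. 0.] from [0.5006 0.0457 0.0968]
tip [ 0.55938666 -0.22287402 -0.05096797] [np.float64(0.014026320813193998), np.float64(0.014026320813194283)] [ 0.54128076 -0.19758729  0.108     ]
```

Call:
arm_command([
  [[-0.039, -0.03, 0], [0, 0, -0.1], 0.09],
  [[-0.078, -0.06, 0], [0, 0, -0.2], 0.08],
  [[-0.117, -0.09, 0], [0, 0, -0.2], 0.07],
  [[-0.156, -0.12, 0], [0, 0, -0.2], 0.07],
  [[-0.195, -0.15, 0], [0, 0, -0.2], 0.07],
], squeeze=50)

```text
time: 0.6
tool_pos: [0.2993, 0.2972, 0.2266]
tool_rot: [-3.141, -0.0, 3.036]
contact_force: [0.5, -0.1, -0.2]
opening: 0.0707
grip_force: 0.0
```

```bash
python3 - <<'E'
from h import *
n=RACK.apply([0,0,1])
f=go([.44,.10,.22],DOWN(psi))
f=go(B['w']+n*.055,TR,f)
print("tip",tri((318.7,162.7),(225.2,145.6)))
E
```

```text
shift [-0.1606 -0.1813  0.0066] turn [-0.0001 -0.0001 -0.0002] from [0.2993 0.2972 0.2266]
shift [-0.0659 -0.0476  0.1232] turn [ 0.     -0.4363 -0.    ] from [0.44 0.1  0.22]
tip (array([ 0.53936574, -0.1975732 ,  0.1072762 ]), [np.float64(0.002022087491389815), np.float64(0.0020220874913898395)])
```

Call:
arm_command([
  [[-0.033, -0.037, 0], [0, 0, 0], 0.07],
  [[-0.066, -0.074, 0], [0, 0, 0], 0.07],
  [[-0.1, -0.11, 0], [0, 0, 0], 0.07],
  [[-0.13, -0.148, 0], [0, 0, 0], 0.07],
  [[-0.16, -0.181, 0.006], [0, 0, 0], 0.07],
])

```text
time: 1.1
tool_pos: [0.4398, 0.0999, 0.2211]
tool_rot: [3.141, 0.001, 3.035]
contact_force: [1.2, 0.5, 0.4]
opening: 0.0704
grip_force: 0.0
```

Call:
arm_command([
  [[-0.014, -0.01, 0.025], [0, -0.09, 0], 0.07],
  [[-0.028, -0.02, 0.05], [0, -0.18, 0], 0.07],
  [[-0.042, -0.03, 0.075], [0, -0.28, 0], 0.07],
  [[-0.055, -0.04, 0.1], [0, -0.37, 0], 0.07],
  [[-0.066, -0.048, 0.12], [0, -0.436, 0], 0.07],
])

```text
time: 1.6
tool_pos: [0.4975, 0.0469, 0.0996]
tool_rot: [-3.141, 0.432, 3.036]
contact_force: [49.7, 5.2, 12.2]
opening: 0.0701
grip_force: 0.0
```

```bash
python3 - <<'E'
from h import *
n=RACK.apply([0,0,1])
f=go(B['w']+n*.055,TR);go(B['w']-n*.0045,TR,f)
t=robot.read_camera("top");s=robot.read_camera("side")
c=np.zeros((600,800,3),np.uint8)
a=crop("top",t,110,80,270,230,2.5);c[:375,:400]=a
b=crop("side",s,180,130,340,290,2.5);c[:400,400:]=b
cv2.imwrite("pics/p2.png",c)
E
```

```text
shift [-0.0018 -0.0009  0.0038] turn [-0.0012 -0.0047 -0.0009] from [0.4975 0.0469 0.0996]
shift [-0.      0.      0.0595] turn [0. 0. 0.] from [0.5006 0.0457 0.0968]
```

View pics/p2.png

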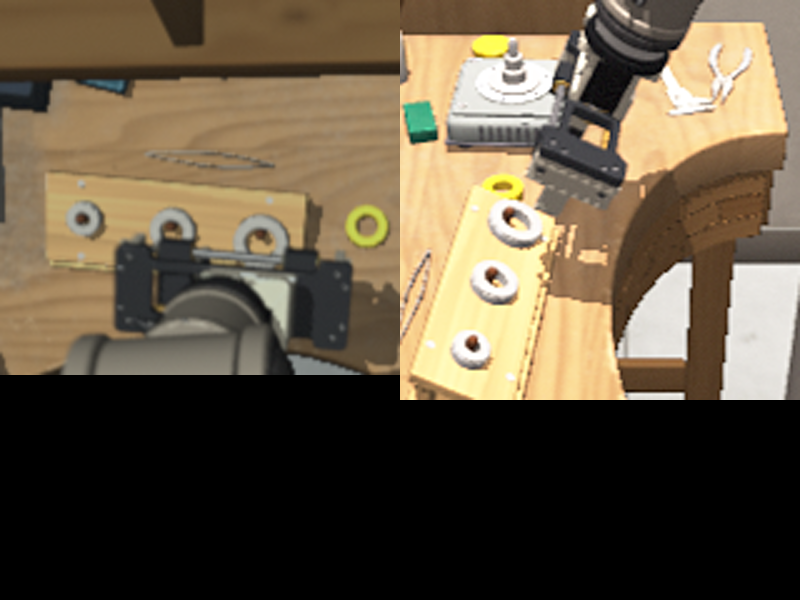

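The gripper is tilted and facing the wide bush, whose ring sits between the finger tips (top crop about (262,238)). The force looks like braking inertia. Approaching along the normal.

Call:
arm_command([
  [[-0.001, -0.001, 0.012], [0, -0.003, 0], 0.07],
  [[-0.001, -0.001, 0.026], [0, -0.003, 0], 0.07],
  [[-0.001, -0.001, 0.04], [0, -0.003, 0], 0.07],
  [[-0.001, -0.001, 0.05], [0, -0.003, 0], 0.07],
  [[-0.001, -0.001, 0.055], [0, -0.003, 0], 0.07],
])

```text
time: 2.2
tool_pos: [0.5331, 0.0467, 0.0717]
tool_rot: [-3.135, 0.406, 3.036]
contact_force: [0.8, 0.2, -0.8]
opening: 0.07
grip_force: 0.0
```

```bash
python3 - <<'E'
from h import *
n=RACK.apply([0,0,1]);print(robot.observe()["contact_force"])
go(B['w']-n*.0045,TR)
E
```

```text
[ 0.80008567  0.22838919 -0.75080514]
shift [ 0.0179 -0.0042  0.0237] turn [-0.0066 -0.03   -0.0005] from [0.5331 0.0467 0.0717]
```

```bash
python3 - <<'E'
from h import *
o=robot.observe();print(np.round(o["qpos"],3),np.round(o["qvel"],3),np.round(o["joint_efforts"],1),o["torque"])
E
```

```text
[-0.035  0.41   2.047 -0.123  0.282 -1.388] [ 0.006  0.091 -0.052 -0.025  0.005  0.03 ] [ -0.1 -38.5 -16.2  -0.1  -1.8  -0. ] [ 0.05862734  0.31980562 -0.01784605]
```

Call:
arm_command([
  [[0, 0, 0], [0, 0, 0], 0.07],
  [[0, 0, 0], [0, 0, 0], 0.07],
  [[0, 0, 0], [0, 0, 0], 0.07],
  [[0, 0, 0], [0, 0, 0], 0.07],
  [[0, 0, 0], [0, 0, 0], 0.07],
])

```text
time: 2.7
tool_pos: [0.5318, 0.0465, 0.0723]
tool_rot: [-3.135, 0.406, 3.036]
contact_force: [0.7, 0.1, 0.4]
opening: 0.07
grip_force: 0.0
```

```bash
python3 - <<'E'
from h import *
o=robot.observe();print(np.round(o["qpos"],3),np.round(o["qvel"],3),np.round(o["joint_efforts"],1),o["torque"],o["contact_force"])
n=RACK.apply([0,0,1])
go(B['w']-n*.0045,TR)
E
```

```text
[-0.036  0.407  2.049 -0.122  0.283 -1.389] [ 0.     0.003 -0.002  0.001  0.001  0.   ] [  0.  -38.1 -16.1  -0.1  -1.7  -0. ] [ 0.02443821  0.25165026 -0.00130189] [0.67891009 0.12180698 0.37706986]
shift [ 0.0169 -0.0039  0.0248] turn [-0.0069 -0.0303 -0.0008] from [0.5318 0.0465 0.0723]
```

Joint 5 is at its lower limit of 0.28, so the full 25° tilt cannot be reached. The pads are flat and the bush tilts within their plane, so I'll grip with a 15° tilt and make up the 10° difference when placing.

```bash
cat >> h.py <<'E'
def TT(deg,yaw=psi): return Ro.from_euler('z',yaw)*Ro.from_euler('y',-deg,degrees=True)*Ro.from_euler('y',180,degrees=True)
n=RACK.apply([0,0,1])
E
python3 - <<'E'
from h import *
f=go(B['w']+n*.03,TT(15));go(B['w']-n*.0033,TT(15),f)
for r in (109,105):print("shelf corner",tri((445,r),(204,42)))
E
```

```text
shift [ 0.018  -0.0041 -0.0097] turn [-0.0068  0.1442 -0.0014] from [0.5318 0.0465 0.0723]
shift [-0.0058 -0.      0.0328] turn [0. 0. 0.] from [0.5111 0.0446 0.0742]
shelf corner (array([ 0.59382121, -0.38602676,  0.32617002]), [np.float64(0.0054326316403986805), np.float64(0.005432631640398685)])
shelf corner (array([ 0.59704946, -0.38561396,  0.32731958]), [np.float64(0.0020003048619981327), np.float64(0.0020003048619983625)])
```

Call:
arm_command([
  [[0.018, -0.004, -0.01], [-0.007, 0.144, -0.001], 0.07],
  [[0.018, -0.004, -0.01], [-0.007, 0.144, -0.001], 0.07],
  [[0.018, -0.004, -0.01], [-0.007, 0.144, -0.001], 0.07],
  [[0.018, -0.004, -0.01], [-0.007, 0.144, -0.001], 0.07],
  [[0.018, -0.004, -0.01], [-0.007, 0.144, -0.001], 0.07],
])

```text
time: 3.2
tool_pos: [0.5108, 0.0448, 0.0738]
tool_rot: [3.142, 0.263, 3.036]
contact_force: [-0.7, 0.6, -0.1]
opening: 0.07
grip_force: 0.0
```

```bash
python3 - <<'E'
from h import *
go(B['w']-n*.0033,TT(15));print(np.round(robot.observe()["qpos"],3))
E
```

```text
shift [-0.0061 -0.0002  0.0325] turn [-0.      0.001  -0.0002] from [0.5108 0.0448 0.0738]
[-0.054  0.402  1.982 -0.028  0.495 -1.496]
```

Call:
arm_command([
  [[-0.002, 0, 0.01], [0, 0, 0], 0.07],
  [[-0.004, 0, 0.02], [0, 0, 0], 0.07],
  [[-0.005, 0, 0.026], [0, 0, 0], 0.07],
  [[-0.0055, 0, 0.03], [0, 0, 0], 0.07],
  [[-0.006, 0, 0.032], [0, 0, 0], 0.07],
])

```text
time: 3.7
tool_pos: [0.5249, 0.0433, 0.044]
tool_rot: [3.141, 0.261, 3.036]
contact_force: [-0.1, -0.2, 0.1]
opening: 0.0702
grip_force: 0.0
```

```bash
python3 - <<'E'
from h import *
go(B['w']-n*.0033,TT(15));print(np.round(robot.observe()["qpos"],3))
s=robot.read_camera("side");t=robot.read_camera("top")
c=np.hstack([crop("side",s,190,150,290,270,4),crop("top",t,160,130,260,230,4)[:400]  if 0 else cv2.resize(crop("top",t,160,120,260,240,4),(400,480))]);cv2.imwrite("pics/p3.png",c)
E
```

```text
shift [-0.0002 -0.0001  0.0001] turn [ 0.0001 -0.0013 -0.0004] from [0.5249 0.0433 0.044 ]
[-0.056  0.477  1.969 -0.03   0.435 -1.496]
```

View pics/p3.png

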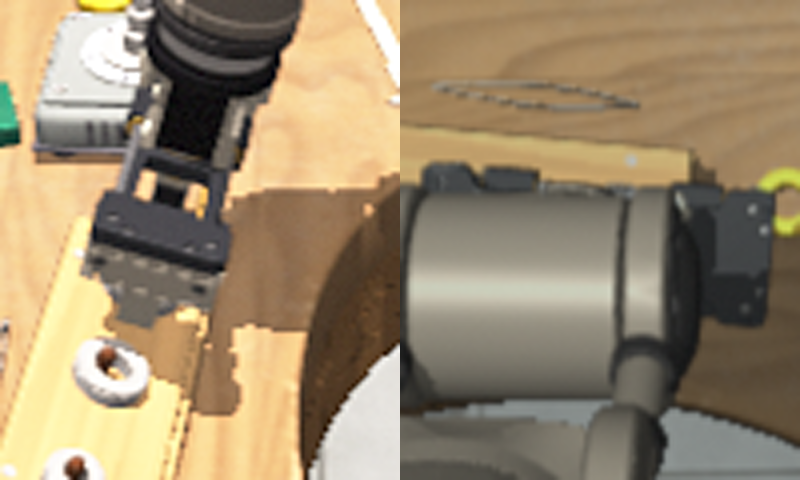

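The fingers straddle the wide bush just above the face with no contact force. Closing.

Call:
arm_command([
  [[0, 0, 0], [0, 0, 0], 0.045],
  [[0, 0, 0], [0, 0, 0], 0.045],
  [[0, 0, 0], [0, 0, 0], 0.045],
  [[0, 0, 0], [0, 0, 0], 0.045],
  [[0, 0, 0], [0, 0, 0], 0.045],
], squeeze=50)

```text
time: 4.3
tool_pos: [0.5251, 0.0433, 0.0451]
tool_rot: [3.141, 0.262, 3.036]
contact_force: [-0.8, -0.7, 3.8]
opening: 0.05
grip_force: 50.0
```

Call:
arm_command([
  [[0.001, 0, -0.005], [0, 0, 0], 0.045],
  [[0.0025, 0, -0.014], [0, 0, 0], 0.045],
  [[0.004, 0, -0.024], [0, 0, 0], 0.045],
  [[0.006, 0, -0.034], [0, 0, 0], 0.045],
  [[0.007, 0, -0.04], [0, 0, 0], 0.045],
])

```text
time: 4.8
tool_pos: [0.5074, 0.0452, 0.0827]
tool_rot: [3.141, 0.262, 3.036]
contact_force: [-0.7, -0.6, -1.1]
opening: 0.0504
grip_force: 50.0
```

```bash
python3 - <<'E'
from h import *
f=go([.47,.03,.2],TT(-10+10))
f=go([.47,-.10,.2],TT(10,psi+np.pi/2),f)
f=go([.47,-.19,.2],TT(10,np.pi),f)
E
```

```text
shift [ 0.004  -0.019  -0.1225] turn [ 3.000e-04  2.618e-01 -2.000e-04] from [0.5074 0.0452 0.0827]
shift [-0.0136 -0.1293  0.    ] turn [-0.137  -0.137  -1.5664] from [0.47 0.03 0.2 ]
shift [ 0.0881 -0.0094 -0.0155] turn [-0.291   0.     -1.6503] from [ 0.47 -0.1   0.2 ]
```

```bash
python3 - <<'E'
from h import *
f=go([.47,.03,.2],TT(0))
y0=psi;N=5
for i in range(1,N+1):
    a=i/N
    f=go([.47+.068*a,.03-.2275*a,.2-.03*a],TT(-10*a,psi+(-np.pi-psi)*a),f)
E
```

```text
shift [ 0.004  -0.019  -0.1225] turn [ 3.000e-04  2.618e-01 -2.000e-04] from [0.5074 0.0452 0.0827]
shift [-0.0183 -0.0438  0.006 ] turn [-0.0106  0.0338  0.6073] from [0.47 0.03 0.2 ]
shift [-0.0402 -0.0255  0.0046] turn [-0.0318  0.0338  0.6065] from [ 0.4836 -0.0155  0.194 ]
shift [-0.0478  0.0019  0.0027] turn [-0.0529  0.0338  0.605 ] from [ 0.4972 -0.061   0.188 ]
shift [-0.0383  0.0286  0.002 ] turn [-0.074   0.0338  0.6028] from [ 0.5108 -0.1065  0.182 ]
shift [-0.0155  0.0451  0.0039] turn [-0.095   0.0338  0.5999] from [ 0.5244 -0.152   0.176 ]
```

Call:
arm_command([
  [[0.001, -0.003, -0.02], [0, 0.06, 0], 0.045],
  [[0.002, -0.007, -0.045], [0, 0.12, 0], 0.045],
  [[0.003, -0.011, -0.075], [0, 0.18, 0], 0.045],
  [[0.004, -0.015, -0.105], [0, 0.24, 0], 0.045],
  [[0.004, -0.019, -0.122], [0, 0.262, 0], 0.045],
])

```text
time: 5.3
tool_pos: [0.4712, 0.0297, 0.2012]
tool_rot: [3.141, 0.001, 3.036]
contact_force: [-0.4, 0.6, -2.2]
opening: 0.0501
grip_force: 50.0
```

Call:
arm_command([
  [[-0.004, -0.009, 0.001], [-0.002, 0.007, 0.121], 0.045],
  [[-0.007, -0.018, 0.002], [-0.004, 0.014, 0.243], 0.045],
  [[-0.011, -0.026, 0.004], [-0.006, 0.02, 0.364], 0.045],
  [[-0.015, -0.035, 0.005], [-0.008, 0.027, 0.486], 0.045],
  [[-0.018, -0.044, 0.006], [-0.011, 0.034, 0.607], 0.045],
])

```text
time: 5.8
tool_pos: [0.4838, -0.016, 0.1927]
tool_rot: [3.141, -0.036, 2.424]
contact_force: [-0.1, 1.0, -2.1]
opening: 0.0499
grip_force: 50.0
```

Call:
arm_command([
  [[-0.008, -0.005, 0.001], [-0.006, 0.007, 0.121], 0.045],
  [[-0.016, -0.01, 0.002], [-0.013, 0.014, 0.243], 0.045],
  [[-0.024, -0.015, 0.003], [-0.019, 0.02, 0.364], 0.045],
  [[-0.032, -0.02, 0.004], [-0.025, 0.027, 0.486], 0.045],
  [[-0.04, -0.025, 0.005], [-0.032, 0.034, 0.607], 0.045],
])

```text
time: 6.3
tool_pos: [0.4975, -0.0609, 0.1862]
tool_rot: [-3.141, -0.071, 1.817]
contact_force: [-0.1, -0.4, -1.6]
opening: 0.0501
grip_force: 50.0
```

Call:
arm_command([
  [[-0.01, 0, 0.001], [-0.011, 0.007, 0.121], 0.045],
  [[-0.019, 0.001, 0.001], [-0.021, 0.014, 0.243], 0.045],
  [[-0.029, 0.001, 0.002], [-0.032, 0.02, 0.364], 0.045],
  [[-0.038, 0.002, 0.002], [-0.042, 0.027, 0.486], 0.045],
  [[-0.048, 0.002, 0.003], [-0.053, 0.034, 0.605], 0.045],
])

```text
time: 6.8
tool_pos: [0.5114, -0.1066, 0.1799]
tool_rot: [-3.141, -0.106, 1.209]
contact_force: [-0.0, 0.0, -1.4]
opening: 0.0499
grip_force: 50.0
```

Call:
arm_command([
  [[-0.008, 0.006, 0], [-0.015, 0.007, 0.121], 0.045],
  [[-0.015, 0.011, 0.001], [-0.03, 0.014, 0.243], 0.045],
  [[-0.023, 0.017, 0.001], [-0.044, 0.02, 0.364], 0.045],
  [[-0.031, 0.023, 0.002], [-0.059, 0.027, 0.486], 0.045],
  [[-0.038, 0.029, 0.002], [-0.074, 0.034, 0.603], 0.045],
])

```text
time: 7.3
tool_pos: [0.5252, -0.152, 0.1737]
tool_rot: [-3.14, -0.14, 0.601]
contact_force: [0.2, 0.3, -2.1]
opening: 0.0498
grip_force: 50.0
```

```bash
python3 - <<'E'
from h import *
go([.538,-.1975,.150],TT(-10,-np.pi));print(np.round(robot.observe()["qpos"],2))
E
```

```text
shift [-0.0184  0.0449  0.0212] turn [-0.0961  0.0339  0.594 ] from [ 0.5252 -0.152   0.1737]
[-0.5   0.39  1.62  0.14  1.07  0.41]
```

Call:
arm_command([
  [[-0.004, 0.009, 0.004], [-0.019, 0.007, 0.119], 0.045],
  [[-0.007, 0.018, 0.008], [-0.038, 0.014, 0.238], 0.045],
  [[-0.011, 0.027, 0.013], [-0.058, 0.02, 0.356], 0.045],
  [[-0.015, 0.036, 0.017], [-0.077, 0.027, 0.475], 0.045],
  [[-0.018, 0.045, 0.021], [-0.096, 0.034, 0.594], 0.045],
])

```text
time: 7.8
tool_pos: [0.5386, -0.1973, 0.1502]
tool_rot: [-3.142, -0.175, 0.0]
contact_force: [0.5, 0.3, -0.6]
opening: 0.0498
grip_force: 50.0
```

```bash
python3 - <<'E'
from h import *
go([.539,-.1975,.150],TT(-10,-np.pi));print(np.round(robot.observe()["qpos"],2))
s=robot.read_camera("side");t=robot.read_camera("top")
c=np.hstack([crop("side",s,190,105,270,205,5),crop("top",t,275,115,355,215,5)]);cv2.imwrite("pics/p4.png",c)
E
```

```text
shift [0.0004 0.0002 0.0003] turn [-0.     -0.0003  0.    ] from [ 0.5386 -0.1973  0.1502]
[-0.53  0.42  1.65  0.11  0.92  0.98]
```

View pics/p4.png

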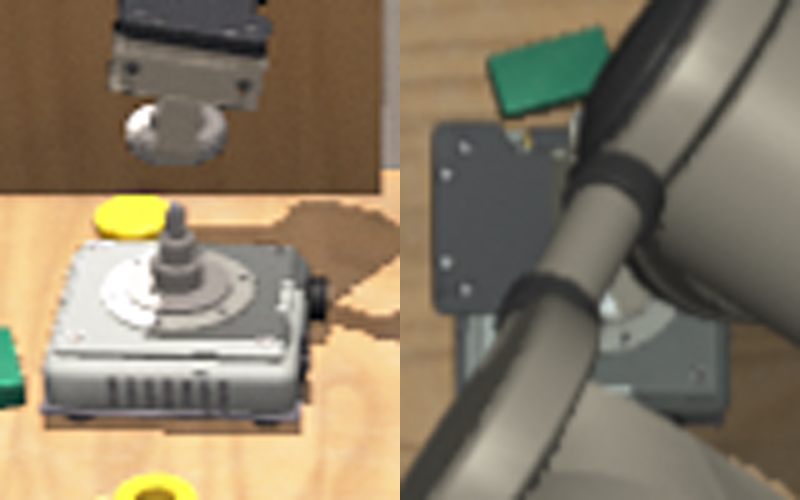

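The side view shows the bush held and nearly level over the spindle, ring centre near column 176/5+190 = 225.2, the same as the shaft. The top view is blocked by the arm. One enlarged look at the spindle from the first pictures will fix its y.

```bash
python3 - <<'E'
from h import *
t=np.load("pics/top0.npy");s=np.load("pics/side0.npy")
a=crop("top",t,297,147,336,191,10);b=crop("side",s,206,142,246,182,10)
def st(a): return cv2.createCLAHE(3,(3,3)).apply(cv2.cvtColor(a,cv2.COLOR_BGR2GRAY))
c=np.zeros((440,795),np.uint8);c[:440,:390]=st(a);c[:400,395:795]=st(b)
for y in range(0,440,50):c[y,::10]=255
cv2.imwrite("pics/p5.png",c)
for z in(.058,.073,.088,.103,.108):print(z,proj("top",np.array([.539,-.1975,z])),proj("side",np.array([.539,-.1975,z])))
E
```

```text
0.058 [315.34500966 167.93808466] [225.35620407 160.89777066]
0.073 [316.31603825 166.71129141] [225.12956849 156.27441032]
0.088 [317.31732393 165.44627149] [224.89980601 151.58726142]
0.103 [318.35030329 164.14120991] [224.66685148 146.83499464]
0.108 [318.70193426 163.6969609 ] [224.5884791  145.23619998]
```

View pics/p5.png

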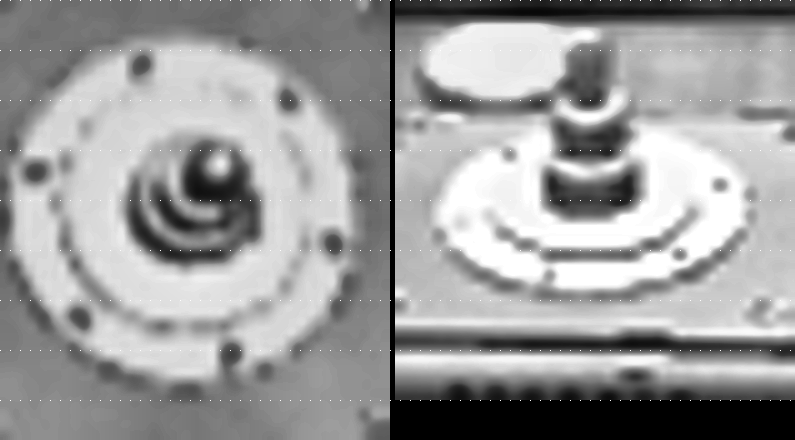

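The side picture puts the shaft axis at column 225.1 (x≈0.539); the top picture gives x≈0.541, y≈-0.197. I'll measure the held bush's column extents in the side image and compare them in that same camera.

```bash
python3 - <<'E'
from h import *
s=robot.read_camera("side");g=cv2.cvtColor(s,cv2.COLOR_RGB2HSV)
for r in range(124,138): print(r,' '.join(f"{v:3d}" for v in g[r,211:240,1]))
for x in(.537,.539,.541):print(x,proj("side",np.array([x,-.1973,.157])),[proj("side",np.array([x,-.1973,z]))[0].round(2) for z in(.066,.08,.1)])
E
```

```text
124 130 133 122 121 121 114 107 111 118  81  33  42  44  46  49  44  44  42  48  45  45  45  43  45  44  43  35  37  39
125 124 123 123 127 127 141 135 143 150 151  97  46  48  42  40  41  41  48  45  44  44  42  43  44  39  42  44  48  43
126 131 125 123 126 131 135 145  58  20  15  33  40  42  44  42  44  41  42  43  36  28  48  72  42  40  36  36  34  38
127 130 130 130 130 136 151  30   0  12  22  27  44  44  46  41  40  41  40  41  25  25  26  27  75 111 112 118 112  81
128 131 127 127 130 152  29   0   0  14  23  39  42  41  46  40  42  42  40  45  26  23  25  24  42 141 132 132 130 130
129 125 126 123 143  41  10   0   0  17  20  36  47  46  46  42  42  37  41  38  28  24  25  22  22  67 138 131 125 136
130 122 125 130 140  31   0  10  28  26  24  36  49  44  39  41  41  42  39  34  26  21  24  22  17  74 134 129 125 125
131 124 127 128 143  34  24  25  25  22  25  35  46  42  46  43  44  42  43  33  26  22  24  21  15  78 129 129 127 124
132 126 124 132 136  42  24  22  24  23  26  39  44  46  41  46  41  42  45  29  26  23  22  21  17  91 132 125 128 129
133 127 122 123 136 
[... 164 characters left out ...]
 43  42  42  28  21  25  22  17   8 103 124 126 134 124
135 126 124 126 124 131  65  14  19  19  35  49  40  45  45  45  47  44  41  29  21  19  17   8  89 129 132 131 129 131
136 123 127 126 126 125 123  73  13  17  32  39  43  43  44  47  44  41  35  22  20   9  55 123 128 131 130 124 129 125
137 124 129 116 130 130 136 124 110  73   9  14  19  25  24  30  32  32  27  10  70 110 114 135 135 133 128 133 130 123
0.537 [224.54948705 129.20228086] [np.float64(225.95), np.float64(225.75), np.float64(225.44)]
0.539 [223.79572589 129.20200883] [np.float64(225.23), np.float64(225.02), np.float64(224.71)]
0.541 [223.04201472 129.20173683] [np.float64(224.51), np.float64(224.29), np.float64(223.98)]
```

```bash
python3 - <<'E'
from h import *
R=TT(-10,-np.pi)
f=go([.5408,-.1973,.09],R);go([.5408,-.1973,.08],R,f)
E
```

```text
shift [-0.0082  0.0004  0.0597] turn [-0.0013  0.0004  0.0072] from [ 0.5385 -0.1969  0.1502]
shift [-0.0017 -0.      0.0098] turn [0. 0. 0.] from [ 0.5408 -0.1973  0.09  ]
```

Call:
arm_command([
  [[-0.001, 0, 0.01], [0, 0, 0], 0.045],
  [[-0.003, 0, 0.025], [0, 0, 0], 0.045],
  [[-0.006, 0, 0.042], [0, 0, 0], 0.045],
  [[-0.008, 0, 0.054], [0, 0, 0], 0.045],
  [[-0.008, 0, 0.06], [0, 0, 0], 0.045],
])

```text
time: 8.45
tool_pos: [0.5409, -0.1965, 0.0882]
tool_rot: [-3.141, -0.173, 0.006]
contact_force: [0.4, 0.0, -0.6]
opening: 0.0499
grip_force: 50.0
```

Call:
arm_command([
  [[-0.0005, 0, 0.003], [0, 0, 0], 0.045],
  [[-0.001, 0, 0.006], [0, 0, 0], 0.045],
  [[-0.0015, 0, 0.008], [0, 0, 0], 0.045],
  [[-0.0017, 0, 0.01], [0, 0, 0], 0.045],
  [[-0.0017, 0, 0.01], [0, 0, 0], 0.045],
])

```text
time: 8.95
tool_pos: [0.5417, -0.1972, 0.0796]
tool_rot: [3.141, -0.175, 0.005]
contact_force: [-0.0, -0.1, -1.9]
opening: 0.05
grip_force: 50.0
```

```bash
python3 - <<'E'
from h import *
o=robot.observe();print(o["tool_pos"],o["contact_force"],o["torque"])
s=robot.read_camera("side");t=robot.read_camera("top")
c=np.hstack([crop("side",s,190,105,270,205,5),crop("top",t,275,115,355,215,5)]);cv2.imwrite("pics/p6.png",c)
E
```

```text
[ 0.54167006 -0.19718233  0.07963708] [-0.01164001 -0.12266013 -1.92632572] [-0.07075465  0.32831795 -0.01725999]
```

View pics/p6.png

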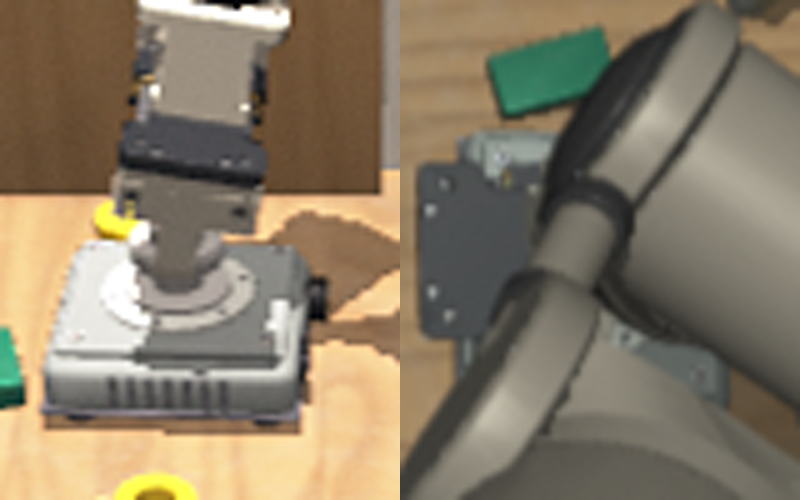

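The bush encircles the spindle freely, with the ring at about (178,248) in the crop and only its weight on the wrist. Lowering on in small steps.

Call:
arm_command([
  [[-0.0003, 0, 0.002], [0, 0, 0], 0.045],
  [[-0.0006, 0, 0.004], [0, 0, 0], 0.045],
  [[-0.001, 0, 0.006], [0, 0, 0], 0.045],
  [[-0.001, 0, 0.007], [0, 0, 0], 0.045],
  [[-0.001, 0, 0.007], [0, 0, 0], 0.045],
])

```text
time: 9.55
tool_pos: [0.5419, -0.1973, 0.0724]
tool_rot: [3.141, -0.175, 0.005]
contact_force: [0.2, -0.5, -2.3]
opening: 0.0504
grip_force: 50.0
```

Call:
arm_command([
  [[-0.0003, 0, 0.002], [0, 0, 0], 0.045],
  [[-0.0006, 0, 0.0035], [0, 0, 0], 0.045],
  [[-0.0009, 0, 0.005], [0, 0, 0], 0.045],
  [[-0.001, 0, 0.006], [0, 0, 0], 0.045],
  [[-0.001, 0, 0.006], [0, 0, 0], 0.045],
])

```text
time: 10.05
tool_pos: [0.542, -0.1974, 0.0664]
tool_rot: [3.141, -0.175, 0.005]
contact_force: [-0.7, -3.5, -1.8]
opening: 0.0504
grip_force: 50.0
```

The bore is touching the shaft lightly in y, so I'll shift about 0.8 mm toward -y and continue.

Call:
arm_command([
  [[0, 0.0004, 0], [0, 0, 0], 0.045],
  [[0, 0.0008, 0], [0, 0, 0], 0.045],
  [[-0.0003, 0.0008, 0.002], [0, 0, 0], 0.045],
  [[-0.0005, 0.0008, 0.003], [0, 0, 0], 0.045],
  [[-0.0005, 0.0008, 0.003], [0, 0, 0], 0.045],
])

```text
time: 10.55
tool_pos: [0.5419, -0.1976, 0.0638]
tool_rot: [3.142, -0.175, 0.005]
contact_force: [-3.0, 1.2, 5.2]
opening: 0.0498
grip_force: 50.0
```

Call:
arm_command([
  [[0, 0, 0], [0, 0, 0], 0.053],
  [[0, 0, 0], [0, 0, 0], 0.055],
  [[0, 0, 0], [0, 0, 0], 0.057],
  [[0, 0, 0], [0, 0, 0], 0.06],
  [[0, 0, 0], [0, 0, 0], 0.06],
])

```text
time: 11.05
tool_pos: [0.542, -0.198, 0.0633]
tool_rot: [3.141, -0.175, 0.005]
contact_force: [0.6, -0.4, 0.8]
opening: 0.0597
grip_force: 0.0
```

```bash
python3 - <<'E'
from h import *
o=robot.observe();print(o["tool_pos"],o["contact_force"])
R=TT(-10,-np.pi)
p=o["tool_pos"];f=go(p+[0,0,.10],R)
n0=[.5408-.07,-.1,.19];N=5
for i in range(1,6):
    a=i/5;f=go(np.array([.5408,-.197,.164])*(1-a)+np.array([.50,.10,.16])*a,TT(-10*(1-a)+15*a,-np.pi*(1-a)+psi*a),f)
tm=B['m']+n*.03
f=go(tm,TT(15),f);f=go(B['m']-n*.0033,TT(15),f)
E
```

```text
[ 0.54200989 -0.19800297  0.06332839] [ 0.6326038  -0.4251184   0.77224968]
shift [ 0.0174  0.     -0.0985] turn [-0.0005 -0.0005  0.0049] from [ 0.542  -0.198   0.0633]
shift [-0.0092 -0.0604 -0.0015] turn [ 0.0793 -0.0846 -0.6023] from [ 0.542  -0.198   0.1633]
shift [ 0.027  -0.0534  0.0032] turn [ 0.0265 -0.0846 -0.6069] from [ 0.5326 -0.1376  0.1632]
shift [ 0.0528 -0.0284  0.0008] turn [-0.0265 -0.0846 -0.6069] from [ 0.5245 -0.0782  0.1624]
shift [ 0.0594  0.0069 -0.0044] turn [-0.0793 -0.0846 -0.6023] from [ 0.5163 -0.0188  0.1616]
shift [ 0.0445  0.0396 -0.007 ] turn [-0.1315 -0.0846 -0.5931] from [0.5082 0.0406 0.1608]
shift [0.0009 0.0311 0.0863] turn [0. 0. 0.] from [0.5  0.1  0.16]
shift [-0.0058  0.      0.0328] turn [0. 0. 0.] from [0.5246 0.1287 0.0764]
```

Released. I'll lift straight up, swing back over the middle bush, and look on the way.

Call:
arm_command([
  [[0.001, 0, -0.006], [0, 0, 0], 0.06],
  [[0.004, 0, -0.024], [0, 0, 0], 0.06],
  [[0.009, 0, -0.05], [0, 0, 0], 0.06],
  [[0.014, 0, -0.08], [0, 0, 0], 0.06],
  [[0.017, 0, -0.098], [0, 0, 0], 0.06],
])

```text
time: 11.55
tool_pos: [0.5424, -0.1983, 0.1657]
tool_rot: [3.14, -0.178, 0.005]
contact_force: [0.5, -0.4, 0.8]
opening: 0.0601
grip_force: 0.0
```

Call:
arm_command([
  [[-0.002, -0.012, 0], [0.016, -0.017, -0.12], 0.06],
  [[-0.004, -0.024, -0.001], [0.032, -0.034, -0.241], 0.06],
  [[-0.006, -0.036, -0.001], [0.048, -0.051, -0.361], 0.06],
  [[-0.007, -0.048, -0.001], [0.063, -0.068, -0.482], 0.06],
  [[-0.009, -0.06, -0.001], [0.079, -0.085, -0.602], 0.06],
])

```text
time: 12.05
tool_pos: [0.5323, -0.1377, 0.1628]
tool_rot: [3.141, -0.087, 0.617]
contact_force: [0.6, 0.2, -0.0]
opening: 0.0602
grip_force: 0.0
```

Call:
arm_command([
  [[0.005, -0.011, 0.001], [0.005, -0.017, -0.12], 0.06],
  [[0.011, -0.021, 0.001], [0.011, -0.034, -0.241], 0.06],
  [[0.016, -0.032, 0.002], [0.016, -0.051, -0.361], 0.06],
  [[0.022, -0.043, 0.003], [0.021, -0.068, -0.482], 0.06],
  [[0.027, -0.053, 0.003], [0.027, -0.085, -0.607], 0.06],
])

```text
time: 12.55
tool_pos: [0.5241, -0.0785, 0.162]
tool_rot: [-3.141, 0.002, 1.224]
contact_force: [0.6, -0.2, -0.0]
opening: 0.0598
grip_force: 0.0
```

Call:
arm_command([
  [[0.011, -0.006, 0], [-0.005, -0.017, -0.12], 0.06],
  [[0.021, -0.011, 0], [-0.011, -0.034, -0.241], 0.06],
  [[0.032, -0.017, 0], [-0.016, -0.051, -0.361], 0.06],
  [[0.042, -0.023, 0.001], [-0.021, -0.068, -0.482], 0.06],
  [[0.053, -0.028, 0.001], [-0.027, -0.085, -0.607], 0.06],
])

```text
time: 13.05
tool_pos: [0.516, -0.0191, 0.1609]
tool_rot: [-3.141, 0.089, 1.832]
contact_force: [0.0, 0.2, 0.2]
opening: 0.06
grip_force: 0.0
```

Call:
arm_command([
  [[0.012, 0.001, -0.001], [-0.016, -0.017, -0.12], 0.06],
  [[0.024, 0.003, -0.002], [-0.032, -0.034, -0.241], 0.06],
  [[0.036, 0.004, -0.003], [-0.048, -0.051, -0.361], 0.06],
  [[0.048, 0.005, -0.004], [-0.063, -0.068, -0.482], 0.06],
  [[0.059, 0.007, -0.004], [-0.079, -0.085, -0.602], 0.06],
])

```text
time: 13.55
tool_pos: [0.5078, 0.04, 0.1599]
tool_rot: [-3.14, 0.177, 2.439]
contact_force: [0.0, -0.4, 0.1]
opening: 0.06
grip_force: 0.0
```

```bash
python3 - <<'E'
from h import *
f=go(B['m']+n*.04,TT(15));f=go(B['m']-n*.0033,TT(15),f)
s=robot.read_camera("side");t=robot.read_camera("top")
c=np.hstack([crop("side",s,190,125,270,205,5),crop("top",t,285,125,365,205,5)]);cv2.imwrite("pics/p7.png",c)
E
```

```text
shift [0.0604 0.0763 0.0648] turn [-0.1312 -0.0826 -0.5834] from [0.5078 0.04   0.1599]
shift [-0.0075  0.      0.0426] turn [0. 0. 0.] from [0.5204 0.1292 0.0855]
```

View pics/p7.png

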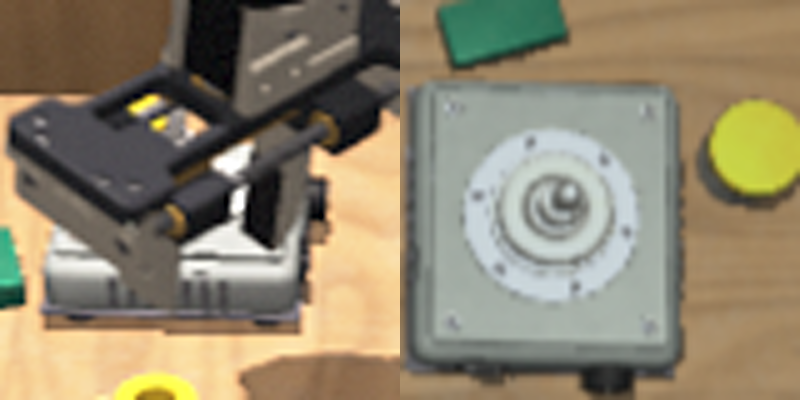

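The wide bush is seated concentrically on the flange (top crop (556,207)) and the jar and wax are undisturbed. Next, the middle bush.

Call:
arm_command([
  [[0.014, 0.017, 0.005], [-0.026, -0.017, -0.117], 0.06],
  [[0.028, 0.034, 0.015], [-0.052, -0.033, -0.233], 0.06],
  [[0.042, 0.05, 0.032], [-0.079, -0.05, -0.35], 0.06],
  [[0.053, 0.066, 0.05], [-0.105, -0.066, -0.467], 0.06],
  [[0.06, 0.076, 0.064], [-0.131, -0.083, -0.583], 0.06],
])

```text
time: 14.15
tool_pos: [0.5212, 0.1288, 0.0851]
tool_rot: [3.141, 0.261, 3.033]
contact_force: [-0.6, -0.2, -1.2]
opening: 0.0595
grip_force: 0.0
```

```bash
python3 - <<'E'
from h import *
f=go(B['m']-n*.0033,TT(15));print(np.round(robot.observe()["qpos"],2))
E
```

```text
shift [-0.0068  0.0004  0.0421] turn [-0.0003 -0.0005 -0.0037] from [0.5212 0.1288 0.0851]
[ 0.14  0.42  1.9  -0.11  0.57 -1.24]
```

Call:
arm_command([
  [[-0.002, 0, 0.012], [0, 0, -0.003], 0.06],
  [[-0.004, 0, 0.026], [0, 0, -0.003], 0.06],
  [[-0.006, 0, 0.036], [0, 0, -0.003], 0.06],
  [[-0.007, 0, 0.041], [0, 0, -0.003], 0.06],
  [[-0.007, 0, 0.0415], [0, 0, -0.003], 0.06],
])

```text
time: 14.65
tool_pos: [0.5385, 0.1257, 0.0469]
tool_rot: [-3.141, 0.26, 3.032]
contact_force: [0.1, 0.3, 0.7]
opening: 0.0601
grip_force: 0.0
```

Call:
arm_command([
  [[0, 0, 0], [0, 0, 0], 0.035],
  [[0, 0, 0], [0, 0, 0], 0.035],
  [[0, 0, 0], [0, 0, 0], 0.035],
  [[0, 0, 0], [0, 0, 0], 0.035],
  [[0, 0, 0], [0, 0, 0], 0.035],
], squeeze=50)

```text
time: 15.15
tool_pos: [0.5383, 0.1263, 0.0479]
tool_rot: [-3.141, 0.262, 3.034]
contact_force: [-2.0, -0.5, 3.4]
opening: 0.0403
grip_force: 50.0
```

```bash
python3 - <<'E'
from h import *
f=go(B['m']+n*.04,TT(15))
P1=np.array([.48,.10,.17]);f=go(P1,TT(0),f)
P2=np.array([.542,-.198,.165])
for i in range(1,6):
    a=i/5;f=go(P1*(1-a)+P2*a,TT(-10*a,psi+(-np.pi-psi)*a),f)
E
```

```text
shift [ 0.0078  0.0009 -0.0409] turn [-0.0009 -0.0001 -0.0024] from [0.5383 0.1263 0.0479]
shift [ 0.014  -0.0332 -0.0913] turn [0.     0.2618 0.    ] from [0.5204 0.1292 0.0855]
shift [-0.0186 -0.058   0.001 ] turn [-0.0106  0.0338  0.6073] from [0.48 0.1  0.17]
shift [-0.0483 -0.037  -0.0007] turn [-0.0318  0.0338  0.6065] from [0.4924 0.0404 0.169 ]
shift [-0.0607 -0.0028 -0.0032] turn [-0.0529  0.0338  0.605 ] from [ 0.5048 -0.0192  0.168 ]
shift [-0.0514  0.0324 -0.0044] turn [-0.074   0.0338  0.6028] from [ 0.5172 -0.0788  0.167 ]
shift [-0.0237  0.056  -0.0023] turn [-0.095   0.0338  0.5999] from [ 0.5296 -0.1384  0.166 ]
```

Call:
arm_command([
  [[0.001, 0, -0.005], [0, 0, 0], 0.035],
  [[0.0025, 0, -0.014], [0, 0, 0], 0.035],
  [[0.004, 0, -0.024], [0, 0, 0], 0.035],
  [[0.006, 0, -0.034], [0, 0, 0], 0.035],
  [[0.0078, 0, -0.041], [0, 0, 0], 0.035],
])

```text
time: 15.65
tool_pos: [0.5196, 0.1283, 0.0861]
tool_rot: [-3.141, 0.261, 3.034]
contact_force: [0.2, -0.2, -1.6]
opening: 0.0401
grip_force: 50.0
```

Call:
arm_command([
  [[0.003, -0.006, -0.015], [0, 0.05, 0], 0.035],
  [[0.006, -0.013, -0.035], [0, 0.1, 0], 0.035],
  [[0.009, -0.02, -0.055], [0, 0.16, 0], 0.035],
  [[0.012, -0.027, -0.075], [0, 0.22, 0], 0.035],
  [[0.014, -0.033, -0.091], [0, 0.262, 0], 0.035],
])

```text
time: 16.15
tool_pos: [0.4794, 0.0993, 0.171]
tool_rot: [3.142, -0.002, 3.034]
contact_force: [0.5, -0.3, -1.3]
opening: 0.0402
grip_force: 50.0
```

Call:
arm_command([
  [[-0.004, -0.012, 0], [-0.002, 0.007, 0.121], 0.035],
  [[-0.007, -0.023, 0], [-0.004, 0.014, 0.243], 0.035],
  [[-0.011, -0.035, 0.001], [-0.006, 0.02, 0.364], 0.035],
  [[-0.015, -0.046, 0.001], [-0.008, 0.027, 0.486], 0.035],
  [[-0.019, -0.058, 0.001], [-0.011, 0.034, 0.607], 0.035],
])

```text
time: 16.65
tool_pos: [0.4921, 0.0395, 0.1687]
tool_rot: [-3.141, -0.036, 2.422]
contact_force: [0.2, -0.4, -0.6]
opening: 0.0398
grip_force: 50.0
```

Call:
arm_command([
  [[-0.01, -0.007, 0], [-0.006, 0.007, 0.121], 0.035],
  [[-0.019, -0.015, 0], [-0.013, 0.014, 0.243], 0.035],
  [[-0.029, -0.022, 0], [-0.019, 0.02, 0.364], 0.035],
  [[-0.039, -0.03, -0.001], [-0.025, 0.027, 0.486], 0.035],
  [[-0.048, -0.037, -0.001], [-0.032, 0.034, 0.607], 0.035],
])

```text
time: 17.15
tool_pos: [0.5042, -0.0201, 0.168]
tool_rot: [-3.141, -0.071, 1.814]
contact_force: [-0.3, 0.1, -1.2]
opening: 0.04
grip_force: 50.0
```

Call:
arm_command([
  [[-0.012, -0.001, -0.001], [-0.011, 0.007, 0.121], 0.035],
  [[-0.024, -0.001, -0.001], [-0.021, 0.014, 0.243], 0.035],
  [[-0.036, -0.002, -0.002], [-0.032, 0.02, 0.364], 0.035],
  [[-0.049, -0.002, -0.003], [-0.042, 0.027, 0.486], 0.035],
  [[-0.061, -0.003, -0.003], [-0.053, 0.034, 0.605], 0.035],
])

```text
time: 17.65
tool_pos: [0.5165, -0.0799, 0.1668]
tool_rot: [-3.14, -0.105, 1.207]
contact_force: [0.1, 0.2, -0.2]
opening: 0.04
grip_force: 50.0
```

Call:
arm_command([
  [[-0.01, 0.006, -0.001], [-0.015, 0.007, 0.121], 0.035],
  [[-0.021, 0.013, -0.002], [-0.03, 0.014, 0.243], 0.035],
  [[-0.031, 0.019, -0.003], [-0.044, 0.02, 0.364], 0.035],
  [[-0.041, 0.026, -0.004], [-0.059, 0.027, 0.486], 0.035],
  [[-0.051, 0.032, -0.004], [-0.074, 0.034, 0.603], 0.035],
])

```text
time: 18.15
tool_pos: [0.5284, -0.139, 0.1654]
tool_rot: [-3.14, -0.14, 0.599]
contact_force: [-0.0, -0.4, -0.3]
opening: 0.04
grip_force: 50.0
```

```bash
python3 - <<'E'
from h import *
go([.542,-.198,.145],TT(-10,-np.pi));print(np.round(robot.observe()["qpos"],2))
E
```

```text
shift [-0.0247  0.0564  0.017 ] turn [-0.0949  0.0342  0.5919] from [ 0.5284 -0.139   0.1654]
[-0.47  0.39  1.64  0.14  1.05  0.43]
```

Call:
arm_command([
  [[-0.005, 0.011, 0.003], [-0.019, 0.007, 0.118], 0.035],
  [[-0.01, 0.023, 0.007], [-0.038, 0.014, 0.237], 0.035],
  [[-0.015, 0.034, 0.01], [-0.057, 0.02, 0.355], 0.035],
  [[-0.02, 0.045, 0.014], [-0.076, 0.027, 0.474], 0.035],
  [[-0.0247, 0.0564, 0.017], [-0.095, 0.034, 0.592], 0.035],
])

```text
time: 18.65
tool_pos: [0.542, -0.1977, 0.1447]
tool_rot: [-3.141, -0.174, -0.0]
contact_force: [0.5, -0.1, -1.8]
opening: 0.04
grip_force: 50.0
```

```bash
cat >> h.py <<'E'
def ext(r0,r1,c0,c1):
    """column edges (half-level of saturation) of pale ring against brown backdrop"""
    s=robot.read_camera("side");g=cv2.cvtColor(s,cv2.COLOR_RGB2HSV)
    for r in range(r0,r1): print(r,' '.join(f"{v:3d}" for v in g[r,c0:c1,1]))
E
python3 - <<'E'
from h import *
o=robot.observe();p=o["tool_pos"];print(p,o["tool_rot"])
x=proj("side",np.array([.5398,p[1],p[2]+.0035]));print(x)
ext(int(x[1])-5,int(x[1])+7,211,240)
f=go([.542,-.198,.11],TT(-10,-np.pi))
E
```

```text
[ 0.54200823 -0.1977374   0.14465759] [-3.14142198e+00 -1.73902524e-01 -3.59432689e-06]
[223.65133223 132.07819791]
127 130 123 124 127 135 124 141 131 138  89  37  43  42  44  46  43  42  44  45  44  42  39  41  41  45  42  39  44  35
128 124 121 126 127 131 130 144 144  98  39  41  46  45  44  41  40  41  43  78 117 112  77  32  31  76  52  28  41  34
129 124 132 124 125 136 145  46  24  22  24  41  42  44  42  42  40  40  35  31  63 148 137 119 114 125 116  98 103 102
130 132 125 127 128 140  34   3  12  23  30  45  47  44  41  46  46  42  36  25  20  45 136 129 129 130 131 130 128 134
131 124 131 125 128  61  23  14  24  23  34  45  45  41  42  44  42  43  31  25  20  38 145 132 123 131 131 129 130 121
132 126 121 126 131  71  22  22  21  27  35  44  43  44  46  45  41  44  33  23  23  46 137 126 127 126 127 130 124 130
133 129 124 127 131 104  10  23  23  27  39  49  41  41  44  47  44  42  30  23  18  48 140 128 130 126 123 129 127 124
134 124 128 125 127 134  55  19  25  30  40  46  46  44  46  44  44  44  31  22  18  58 142 136 129 133 123 126 127 129
135 129 123 128 125 128  74  15  24  32  44  38  43  46  41  37  48  42  32  19  13  66 138 131 128 124 129 125 130 125
136 126 127 124 127 123  69  19  24  33  41  53  40  40  43  46  44  38  28  19  15  74 131 129 135 131 125 128 126 131
137 125 129 129 126 134  94   3  17  27  37  43  47  45  44  42  43  37  19  13  66 125 133 131 131 131 129 119 133 125
138 126 124 131 125 131 130 115  64  16  16  16  21  19  19  24  32  25  62 114 118 139 131 134 131 124 125 125 123 130
shift [-0.0061 -0.001   0.0336] turn [ 0.0013  0.0004 -0.0062] from [ 0.5422 -0.199   0.1442]
```

```bash
cat >> h.py <<'E'
def avg(k=6):
    P=[]
    for i in range(k): P.append(robot.observe()["tool_pos"]);robot.read_camera("side")
    P=np.array(P);print("avg",P.mean(0).round(4),"sd",P.std(0).round(4));return P.mean(0)
E
python3 - <<'E'
from h import *
p=avg();R=TT(-10,-np.pi)
f=go([.5408,-.198,.11],R,(p,R))
E
```

```text
avg [ 0.5421 -0.1976  0.1446] sd [0.0001 0.0007 0.0003]
shift [-0.0073  0.0004  0.0339] turn [0. 0. 0.] from [ 0.5421 -0.1976  0.1446]
```

Call:
arm_command([
  [[-0.001, 0, 0.008], [0, 0, 0], 0.035],
  [[-0.003, 0, 0.018], [0, 0, 0], 0.035],
  [[-0.006, 0, 0.03], [0, 0, 0], 0.035],
  [[-0.0085, 0.0004, 0.042], [0, 0, 0], 0.035],
  [[-0.0095, 0.0004, 0.046], [0, 0, 0], 0.035],
])

```text
time: 19.5
tool_pos: [0.5401, -0.1975, 0.0955]
tool_rot: [-3.14, -0.171, 0.005]
contact_force: [-0.2, -0.1, -0.5]
opening: 0.0401
grip_force: 50.0
```

Call:
arm_command([
  [[-0.0003, 0, 0.002], [0, 0, 0], 0.035],
  [[-0.0006, 0, 0.0035], [0, 0, 0], 0.035],
  [[-0.0009, 0, 0.005], [0, 0, 0], 0.035],
  [[-0.001, 0, 0.006], [0, 0, 0], 0.035],
  [[-0.001, 0, 0.006], [0, 0, 0], 0.035],
])

```text
time: 20.0
tool_pos: [0.5412, -0.1982, 0.0918]
tool_rot: [3.141, -0.174, 0.005]
contact_force: [-0.0, 0.2, -1.1]
opening: 0.0401
grip_force: 50.0
```

Call:
arm_command([
  [[-0.0003, 0, 0.002], [0, 0, 0], 0.035],
  [[-0.0006, 0, 0.0035], [0, 0, 0], 0.035],
  [[-0.0009, 0, 0.005], [0, 0, 0], 0.035],
  [[-0.001, 0, 0.006], [0, 0, 0], 0.035],
  [[-0.001, 0, 0.006], [0, 0, 0], 0.035],
])

```text
time: 20.5
tool_pos: [0.5411, -0.198, 0.0853]
tool_rot: [3.141, -0.174, 0.005]
contact_force: [-0.6, -0.3, -0.5]
opening: 0.0401
grip_force: 50.0
```

Call:
arm_command([
  [[-0.0002, 0, 0.001], [0, 0, 0], 0.035],
  [[-0.0004, 0, 0.0025], [0, 0, 0], 0.035],
  [[-0.0006, 0, 0.004], [0, 0, 0], 0.035],
  [[-0.0008, 0, 0.005], [0, 0, 0], 0.035],
  [[-0.0008, 0, 0.005], [0, 0, 0], 0.035],
])

```text
time: 21.0
tool_pos: [0.5412, -0.1981, 0.0802]
tool_rot: [3.141, -0.174, 0.005]
contact_force: [-0.9, 0.5, -1.3]
opening: 0.0396
grip_force: 50.0
```

Call:
arm_command([
  [[-0.0001, 0, 0.0005], [0, 0, 0], 0.035],
  [[-0.0002, 0, 0.001], [0, 0, 0], 0.035],
  [[-0.0003, 0, 0.0017], [0, 0, 0], 0.035],
  [[-0.0004, 0, 0.0022], [0, 0, 0], 0.035],
  [[-0.0004, 0, 0.0022], [0, 0, 0], 0.035],
])

```text
time: 21.5
tool_pos: [0.5414, -0.1982, 0.0794]
tool_rot: [3.141, -0.175, 0.005]
contact_force: [-4.0, 0.6, 8.2]
opening: 0.0401
grip_force: 50.0
```

Call:
arm_command([
  [[0, 0, 0], [0, 0, 0], 0.043],
  [[0, 0, 0], [0, 0, 0], 0.045],
  [[0, 0, 0], [0, 0, 0], 0.047],
  [[0, 0, 0], [0, 0, 0], 0.05],
  [[0, 0, 0], [0, 0, 0], 0.05],
])

```text
time: 22.0
tool_pos: [0.5413, -0.1981, 0.078]
tool_rot: [3.141, -0.174, 0.005]
contact_force: [0.5, 0.4, -0.8]
opening: 0.0496
grip_force: 0.0
```

```bash
python3 - <<'E'
from h import *
R=TT(-10,-np.pi)
p=avg(3);f=go(p+[0,0,.09],R,(p,R))
P1=f[0];P2=np.array([.52,.18,.17])
for i in range(1,7):
    a=i/6;f=go(P1*(1-a)+P2*a,TT(-10*(1-a)+15*a,-np.pi*(1-a)+psi*a),f)
E
```

```text
avg [ 0.5412 -0.1981  0.0781] sd [0. 0. 0.]
shift [ 0.0156  0.     -0.0886] turn [0. 0. 0.] from [ 0.5412 -0.1981  0.0781]
shift [-0.0034 -0.063  -0.0009] turn [ 0.0697 -0.0712 -0.5014] from [ 0.5412 -0.1981  0.1681]
shift [ 0.0273 -0.0568  0.0025] turn [ 0.0331 -0.0712 -0.5051] from [ 0.5377 -0.1351  0.1684]
shift [ 0.0516 -0.0364  0.0012] turn [-0.0037 -0.0712 -0.5062] from [ 0.5342 -0.0721  0.1687]
shift [ 0.0627 -0.0068 -0.0031] turn [-0.0405 -0.0712 -0.5046] from [ 0.5306 -0.0091  0.169 ]
shift [ 0.0578  0.0244 -0.0071] turn [-0.077  -0.0712 -0.5003] from [0.5271 0.054  0.1694]
shift [ 0.0383  0.0496 -0.0077] turn [-0.1132 -0.0712 -0.4934] from [0.5235 0.117  0.1697]
```

The middle bush bottomed out at 8 N and is released. Lifting and returning for the small one.

Call:
arm_command([
  [[0.001, 0, -0.006], [0, 0, 0], 0.05],
  [[0.004, 0, -0.024], [0, 0, 0], 0.05],
  [[0.009, 0, -0.05], [0, 0, 0], 0.05],
  [[0.013, 0, -0.076], [0, 0, 0], 0.05],
  [[0.0156, 0, -0.0886], [0, 0, 0], 0.05],
])

```text
time: 22.65
tool_pos: [0.5422, -0.1986, 0.1712]
tool_rot: [3.139, -0.178, 0.005]
contact_force: [0.2, -0.1, -1.3]
opening: 0.0502
grip_force: 0.0
```

Call:
arm_command([
  [[-0.001, -0.013, 0], [0.014, -0.014, -0.1], 0.05],
  [[-0.001, -0.025, 0], [0.028, -0.028, -0.2], 0.05],
  [[-0.002, -0.038, -0.001], [0.042, -0.043, -0.301], 0.05],
  [[-0.003, -0.05, -0.001], [0.056, -0.057, -0.401], 0.05],
  [[-0.003, -0.063, -0.001], [0.07, -0.071, -0.501], 0.05],
])

```text
time: 23.15
tool_pos: [0.5378, -0.1348, 0.1692]
tool_rot: [3.141, -0.101, 0.514]
contact_force: [0.3, 0.0, 0.7]
opening: 0.0503
grip_force: 0.0
```

Call:
arm_command([
  [[0.005, -0.011, 0], [0.007, -0.014, -0.101], 0.05],
  [[0.011, -0.023, 0.001], [0.013, -0.028, -0.202], 0.05],
  [[0.016, -0.034, 0.001], [0.02, -0.043, -0.303], 0.05],
  [[0.022, -0.045, 0.002], [0.026, -0.057, -0.404], 0.05],
  [[0.027, -0.057, 0.003], [0.033, -0.071, -0.505], 0.05],
])

```text
time: 23.65
tool_pos: [0.5339, -0.0717, 0.1689]
tool_rot: [3.141, -0.029, 1.021]
contact_force: [0.4, -0.3, -0.6]
opening: 0.0498
grip_force: 0.0
```

Call:
arm_command([
  [[0.01, -0.007, 0], [-0.001, -0.014, -0.101], 0.05],
  [[0.021, -0.015, 0], [-0.001, -0.028, -0.202], 0.05],
  [[0.031, -0.022, 0.001], [-0.002, -0.043, -0.304], 0.05],
  [[0.041, -0.029, 0.001], [-0.003, -0.057, -0.405], 0.05],
  [[0.052, -0.036, 0.001], [-0.004, -0.071, -0.506], 0.05],
])

```text
time: 24.15
tool_pos: [0.5305, -0.0085, 0.1694]
tool_rot: [3.141, 0.044, 1.526]
contact_force: [1.0, -0.3, -0.3]
opening: 0.0503
grip_force: 0.0
```

Call:
arm_command([
  [[0.013, -0.001, -0.001], [-0.008, -0.014, -0.101], 0.05],
  [[0.025, -0.003, -0.001], [-0.016, -0.028, -0.202], 0.05],
  [[0.038, -0.004, -0.002], [-0.024, -0.043, -0.303], 0.05],
  [[0.05, -0.005, -0.002], [-0.032, -0.057, -0.404], 0.05],
  [[0.063, -0.007, -0.003], [-0.04, -0.071, -0.505], 0.05],
])

```text
time: 24.65
tool_pos: [0.5266, 0.0549, 0.1696]
tool_rot: [3.142, 0.117, 2.033]
contact_force: [-0.7, 0.5, -0.4]
opening: 0.0498
grip_force: 0.0
```

Call:
arm_command([
  [[0.012, 0.005, -0.001], [-0.015, -0.014, -0.1], 0.05],
  [[0.023, 0.01, -0.003], [-0.031, -0.028, -0.2], 0.05],
  [[0.035, 0.015, -0.004], [-0.046, -0.043, -0.3], 0.05],
  [[0.046, 0.02, -0.006], [-0.062, -0.057, -0.4], 0.05],
  [[0.058, 0.024, -0.007], [-0.077, -0.071, -0.5], 0.05],
])

```text
time: 25.15
tool_pos: [0.5224, 0.118, 0.17]
tool_rot: [3.141, 0.19, 2.539]
contact_force: [-0.4, 0.4, -0.9]
opening: 0.0502
grip_force: 0.0
```

```bash
python3 - <<'E'
from h import *
f=go(B['s']+n*.04,TT(15));f=go(B['s']-n*.0033,TT(15),f)
s=robot.read_camera("side");t=robot.read_camera("top")
c=np.hstack([crop("side",s,190,125,270,205,5),crop("top",t,285,125,365,205,5)]);cv2.imwrite("pics/p8.png",c)
E
```

```text
shift [0.0601 0.0847 0.0725] turn [-0.1111 -0.0703 -0.4854] from [0.5224 0.118  0.17  ]
shift [-0.0075  0.      0.0426] turn [0. 0. 0.] from [0.5331 0.2135 0.0876]
```

View pics/p8.png

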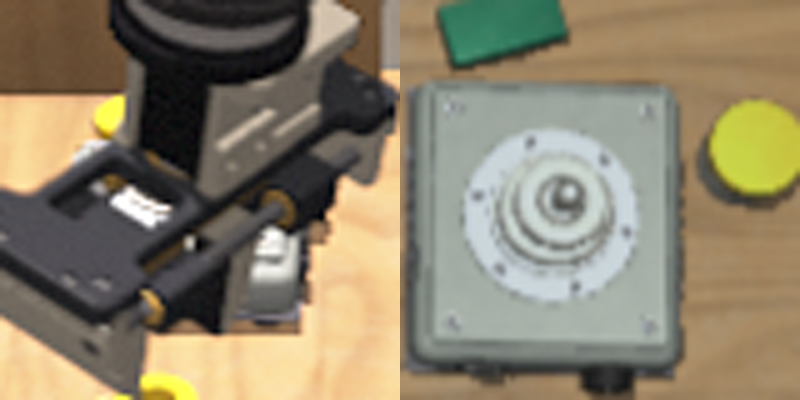

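Both bushes sit concentrically, with the middle bush's top at about (562,200) in the top crop. Now the small one.

Call:
arm_command([
  [[0.014, 0.018, 0.006], [-0.022, -0.014, -0.097], 0.05],
  [[0.028, 0.038, 0.018], [-0.044, -0.028, -0.194], 0.05],
  [[0.042, 0.057, 0.036], [-0.067, -0.042, -0.291], 0.05],
  [[0.053, 0.074, 0.056], [-0.089, -0.056, -0.388], 0.05],
  [[0.06, 0.085, 0.0725], [-0.111, -0.07, -0.485], 0.05],
])

```text
time: 25.75
tool_pos: [0.5337, 0.2138, 0.0862]
tool_rot: [3.141, 0.261, 3.034]
contact_force: [0.3, 0.0, -0.1]
opening: 0.0498
grip_force: 0.0
```

```bash
python3 - <<'E'
from h import *
p=avg(4);o=robot.observe();f=go(B['s']-n*.0033,TT(15),(p,rot(o)));print(np.round(o["qpos"],2))
E
```

```text
avg [0.5327 0.2133 0.0851] sd [0.0006 0.0006 0.0012]
shift [-0.0086  0.0004  0.0403] turn [-0.0019 -0.0022 -0.0085] from [0.5327 0.2133 0.0851]
[ 0.3   0.48  1.78 -0.17  0.65 -1.03]
```

Call:
arm_command([
  [[-0.002, 0, 0.012], [0, 0, -0.004], 0.05],
  [[-0.004, 0, 0.025], [0, 0, -0.004], 0.05],
  [[-0.006, 0, 0.035], [0, 0, -0.004], 0.05],
  [[-0.008, 0, 0.04], [0, 0, -0.004], 0.05],
  [[-0.008, 0, 0.0405], [0, 0, -0.004], 0.05],
])

```text
time: 26.45
tool_pos: [0.5516, 0.2107, 0.0488]
tool_rot: [-3.14, 0.259, 3.035]
contact_force: [0.8, -1.3, 0.3]
opening: 0.0501
grip_force: 0.0
```

Call:
arm_command([
  [[0, 0, 0], [0, 0, 0], 0.026],
  [[0, 0, 0], [0, 0, 0], 0.026],
  [[0, 0, 0], [0, 0, 0], 0.026],
  [[0, 0, 0], [0, 0, 0], 0.026],
  [[0, 0, 0], [0, 0, 0], 0.026],
], squeeze=45)

```text
time: 26.95
tool_pos: [0.5516, 0.2113, 0.0502]
tool_rot: [-3.141, 0.261, 3.036]
contact_force: [-0.3, -0.0, 1.8]
opening: 0.0301
grip_force: 45.0
```

```bash
python3 - <<'E'
from h import *
p=avg(2);f=go(p+n*.042,TT(15),(p,TT(15)))
P1=np.array([.49,.17,.18]);f=go(P1,TT(0),f)
P2=np.array([.541,-.198,.18])
for i in range(1,7):
    a=i/6;f=go(P1*(1-a)+P2*a,TT(-10*a,psi+(-np.pi-psi)*a),f)
E
```

```text
avg [0.5516 0.2113 0.0502] sd [0. 0. 0.]
shift [ 0.0073 -0.     -0.0414] turn [0. 0. 0.] from [0.5516 0.2113 0.0502]
shift [ 0.0141 -0.0475 -0.0987] turn [0.     0.2618 0.    ] from [0.5339 0.2131 0.0883]
shift [-0.0149 -0.0601  0.    ] turn [-0.0074  0.0285  0.5061] from [0.49 0.17 0.18]
shift [-0.0421 -0.0454 -0.0012] turn [-0.0221  0.0285  0.5056] from [0.4985 0.1087 0.18  ]
shift [-0.0588 -0.0192 -0.0034] turn [-0.0368  0.0285  0.5048] from [0.507  0.0473 0.18  ]
shift [-0.0606  0.0117 -0.0053] turn [-0.0514  0.0285  0.5035] from [ 0.5155 -0.014   0.18  ]
shift [-0.0472  0.0397 -0.0055] turn [-0.0661  0.0285  0.5018] from [ 0.524  -0.0753  0.18  ]
shift [-0.0221  0.0578 -0.0032] turn [-0.0806  0.0285  0.4997] from [ 0.5325 -0.1367  0.18  ]
```

Call:
arm_command([
  [[0.001, 0, -0.005], [0, 0, 0], 0.026],
  [[0.0025, 0, -0.014], [0, 0, 0], 0.026],
  [[0.004, 0, -0.024], [0, 0, 0], 0.026],
  [[0.006, 0, -0.034], [0, 0, 0], 0.026],
  [[0.0073, 0, -0.0414], [0, 0, 0], 0.026],
])

```text
time: 27.55
tool_pos: [0.5333, 0.2132, 0.0891]
tool_rot: [-3.141, 0.26, 3.036]
contact_force: [0.2, 0.5, -0.2]
opening: 0.0297
grip_force: 45.0
```

Call:
arm_command([
  [[0.003, -0.009, -0.016], [0, 0.05, 0], 0.026],
  [[0.006, -0.018, -0.037], [0, 0.1, 0], 0.026],
  [[0.009, -0.028, -0.06], [0, 0.16, 0], 0.026],
  [[0.012, -0.038, -0.082], [0, 0.22, 0], 0.026],
  [[0.014, -0.0475, -0.0987], [0, 0.262, 0], 0.026],
])

```text
time: 28.05
tool_pos: [0.4899, 0.1698, 0.1818]
tool_rot: [3.141, -0.002, 3.036]
contact_force: [0.2, 0.8, -0.9]
opening: 0.0298
grip_force: 45.0
```

Call:
arm_command([
  [[-0.003, -0.012, 0], [-0.001, 0.006, 0.101], 0.026],
  [[-0.006, -0.024, 0], [-0.003, 0.011, 0.202], 0.026],
  [[-0.009, -0.036, 0], [-0.004, 0.017, 0.304], 0.026],
  [[-0.012, -0.048, 0], [-0.006, 0.023, 0.405], 0.026],
  [[-0.015, -0.06, 0], [-0.007, 0.0285, 0.506], 0.026],
])

```text
time: 28.55
tool_pos: [0.4984, 0.1084, 0.1802]
tool_rot: [-3.14, -0.031, 2.526]
contact_force: [1.6, 0.1, -0.2]
opening: 0.0297
grip_force: 45.0
```

Call:
arm_command([
  [[-0.008, -0.009, 0], [-0.004, 0.006, 0.101], 0.026],
  [[-0.017, -0.018, 0], [-0.009, 0.011, 0.202], 0.026],
  [[-0.025, -0.027, -0.001], [-0.013, 0.017, 0.303], 0.026],
  [[-0.034, -0.036, -0.001], [-0.018, 0.023, 0.404], 0.026],
  [[-0.042, -0.045, -0.001], [-0.022, 0.0285, 0.506], 0.026],
])

```text
time: 29.05
tool_pos: [0.5071, 0.0474, 0.18]
tool_rot: [-3.139, -0.059, 2.019]
contact_force: [0.4, 0.1, 0.3]
opening: 0.0303
grip_force: 45.0
```

Call:
arm_command([
  [[-0.012, -0.004, -0.001], [-0.007, 0.006, 0.101], 0.026],
  [[-0.024, -0.008, -0.001], [-0.015, 0.011, 0.202], 0.026],
  [[-0.035, -0.012, -0.002], [-0.022, 0.017, 0.303], 0.026],
  [[-0.047, -0.015, -0.003], [-0.029, 0.023, 0.404], 0.026],
  [[-0.059, -0.019, -0.003], [-0.037, 0.0285, 0.505], 0.026],
])

```text
time: 29.55
tool_pos: [0.5159, -0.014, 0.1797]
tool_rot: [-3.14, -0.087, 1.513]
contact_force: [-0.2, 0.7, 0.1]
opening: 0.0298
grip_force: 45.0
```

Call:
arm_command([
  [[-0.012, 0.002, -0.001], [-0.01, 0.006, 0.101], 0.026],
  [[-0.024, 0.005, -0.002], [-0.021, 0.011, 0.201], 0.026],
  [[-0.036, 0.007, -0.003], [-0.031, 0.017, 0.302], 0.026],
  [[-0.048, 0.009, -0.004], [-0.041, 0.023, 0.403], 0.026],
  [[-0.061, 0.012, -0.005], [-0.051, 0.0285, 0.503], 0.026],
])

```text
time: 30.05
tool_pos: [0.5244, -0.0756, 0.1793]
tool_rot: [-3.14, -0.115, 1.008]
contact_force: [0.0, -0.5, -0.3]
opening: 0.03
grip_force: 45.0
```

Call:
arm_command([
  [[-0.009, 0.008, -0.001], [-0.013, 0.006, 0.1], 0.026],
  [[-0.019, 0.016, -0.002], [-0.026, 0.011, 0.201], 0.026],
  [[-0.028, 0.024, -0.003], [-0.04, 0.017, 0.301], 0.026],
  [[-0.038, 0.032, -0.004], [-0.053, 0.023, 0.401], 0.026],
  [[-0.047, 0.04, -0.0055], [-0.066, 0.0285, 0.502], 0.026],
])

```text
time: 30.55
tool_pos: [0.5332, -0.137, 0.1792]
tool_rot: [-3.141, -0.143, 0.501]
contact_force: [-0.3, -0.5, -0.8]
opening: 0.0302
grip_force: 45.0
```

```bash
python3 - <<'E'
from h import *
p=avg(3);go([.541,-.198,.145],TT(-10,-np.pi),(p,rot(robot.observe())))
E
```

```text
avg [ 0.5334 -0.1377  0.1793] sd [0.0002 0.0006 0.0001]
shift [-0.0273  0.0565  0.0307] turn [-0.0808  0.0309  0.5003] from [ 0.5334 -0.1377  0.1793]
```

Call:
arm_command([
  [[-0.005, 0.012, 0.004], [-0.016, 0.006, 0.1], 0.026],
  [[-0.011, 0.025, 0.01], [-0.032, 0.012, 0.2], 0.026],
  [[-0.017, 0.037, 0.018], [-0.048, 0.018, 0.3], 0.026],
  [[-0.023, 0.048, 0.025], [-0.065, 0.025, 0.4], 0.026],
  [[-0.0273, 0.0565, 0.0307], [-0.081, 0.031, 0.5], 0.026],
])

```text
time: 31.2
tool_pos: [0.5408, -0.1968, 0.1442]
tool_rot: [-3.141, -0.174, -0.002]
contact_force: [-0.0, 0.9, -0.3]
opening: 0.0297
grip_force: 45.0
```

```bash
python3 - <<'E'
from h import *
p=avg(4);R=TT(-10,-np.pi);x=proj("side",np.array([.5398,p[1],p[2]+.0035]));print(x, robot.observe()["tool_rot"])
ext(int(x[1])-4,int(x[1])+7,211,240)
f=go([.541,-.198,.12],R,(p,R))
s=robot.read_camera("side");c=crop("side",s,200,115,250,175,8);cv2.imwrite("pics/p9.png",c)
E
```

```text
avg [ 0.5406 -0.1968  0.1439] sd [0.0002 0.0004 0.0004]
[223.63976676 132.48469266] [ 3.14158932 -0.1742035   0.00322941]
128 130 126 126 126 126 130 132 125 137  94  39  43  48  43  45  46  43  43  65  94  79  25  33  38  40  39  39  38  34
129 127 124 132 125 122 132 129 128 143 100  37  41  44  49  39  42  42  37  86 147 133 124 119 117 110 119 112  81  27
130 124 125 123 123 120 126 131  93  27  29  43  42  42  44  44  42  38  35  69 140 138 133 130 130 133 133 126 131 117
131 126 124 123 135 126 126 134  45  23  30  44  44  44  48  39  42  44  33  52 136 130 131 131 130 130 132 124 129 127
132 130 125 128 129 128 132 103  22  24  31  49  39  48  39  46  44  42  28  54 139 141 131 130 126 125 126 128 128 129
133 122 126 120 128 125 133 101  17  28  34  41  40  46  42  43  44  42  26  23 101 135 130 128 135 130 126 126 122 126
134 125 129 123 123 123 132 110  18  25  41  44  43  44  44  42  44  41  30  11 101 135 138 135 126 123 129 129 129 129
135 123 126 123 124 136 123 139  63  21  46  42  40  40  42  47  42  37  32  14 101 131 130 125 131 131 130 125 127 124
136 128 123 127 130 125 131 131  68  16  45  48  48  45  45  45  45  36  19  62 135 129 130 129 130 129 123 129 129 129
137 128 130 126 118 128 129 133  98  10  24  19  27  25  27  36  37  26  64 124 138 133 125 130 134 128 121 123 130 131
138 129 129 128 120 129 128 129 130 113  68   4  12  11  15   8  76 111 119 133 131 139 135 137 130 125 130 125 126 124
shift [-0.0038  0.0012  0.0236] turn [0. 0. 0.] from [ 0.5406 -0.1968  0.1439]
```

View pics/p9.png

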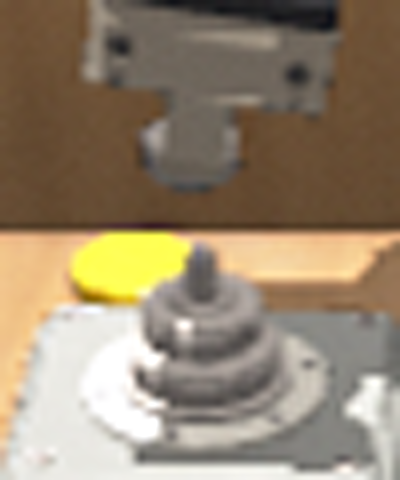

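Side view: wide and middle bushes are level on the spindle (around (205,375) and (200,310) in the crop), and the small ring is held level above at about (190,150), column 223.5, so x≈0.540. Lowering.

Call:
arm_command([
  [[-0.001, 0.0004, 0.006], [0, 0, 0], 0.026],
  [[-0.003, 0.0008, 0.014], [0, 0, 0], 0.026],
  [[-0.004, 0.0013, 0.022], [0, 0, 0], 0.026],
  [[-0.0055, 0.0013, 0.029], [0, 0, 0], 0.026],
  [[-0.0058, 0.0013, 0.031], [0, 0, 0], 0.026],
])

```text
time: 32.0
tool_pos: [0.5402, -0.1981, 0.1116]
tool_rot: [-3.141, -0.173, -0.001]
contact_force: [0.2, 0.2, -0.3]
opening: 0.0297
grip_force: 45.0
```

Call:
arm_command([
  [[-0.0002, 0, 0.001], [0, 0, 0], 0.026],
  [[-0.0004, 0, 0.0025], [0, 0, 0], 0.026],
  [[-0.0006, 0, 0.004], [0, 0, 0], 0.026],
  [[-0.0008, 0, 0.005], [0, 0, 0], 0.026],
  [[-0.0008, 0, 0.005], [0, 0, 0], 0.026],
])

```text
time: 32.5
tool_pos: [0.5408, -0.1985, 0.108]
tool_rot: [3.141, -0.175, -0.001]
contact_force: [0.3, -0.2, -0.4]
opening: 0.0299
grip_force: 45.0
```

Call:
arm_command([
  [[-0.0002, 0, 0.001], [0, 0, 0], 0.026],
  [[-0.0004, 0, 0.0025], [0, 0, 0], 0.026],
  [[-0.0006, 0, 0.004], [0, 0, 0], 0.026],
  [[-0.0008, 0, 0.005], [0, 0, 0], 0.026],
  [[-0.0008, 0, 0.005], [0, 0, 0], 0.026],
])

```text
time: 33.0
tool_pos: [0.5408, -0.1984, 0.1027]
tool_rot: [3.142, -0.174, -0.001]
contact_force: [-0.3, 0.2, 0.3]
opening: 0.0297
grip_force: 45.0
```

Call:
arm_command([
  [[-0.0002, 0, 0.001], [0, 0, 0], 0.026],
  [[-0.0004, 0, 0.0025], [0, 0, 0], 0.026],
  [[-0.0006, 0, 0.004], [0, 0, 0], 0.026],
  [[-0.0009, 0, 0.0055], [0, 0, 0], 0.026],
  [[-0.001, 0, 0.006], [0, 0, 0], 0.026],
])

```text
time: 33.5
tool_pos: [0.5409, -0.1984, 0.0966]
tool_rot: [3.142, -0.174, -0.001]
contact_force: [0.5, 0.0, -1.1]
opening: 0.0297
grip_force: 45.0
```

Call:
arm_command([
  [[-0.0001, 0, 0.0008], [0, 0, 0], 0.026],
  [[-0.0002, 0, 0.0016], [0, 0, 0], 0.026],
  [[-0.0004, 0, 0.0024], [0, 0, 0], 0.026],
  [[-0.0005, 0, 0.003], [0, 0, 0], 0.026],
  [[-0.0005, 0, 0.003], [0, 0, 0], 0.026],
])

```text
time: 34.0
tool_pos: [0.5413, -0.1985, 0.0948]
tool_rot: [3.141, -0.176, -0.001]
contact_force: [-2.7, 1.0, 6.8]
opening: 0.0302
grip_force: 45.0
```

Contact at the expected height (middle +15 mm). Releasing and lifting clear.

Call:
arm_command([
  [[0, 0, 0], [0, 0, 0], 0.033],
  [[0, 0, 0], [0, 0, 0], 0.035],
  [[0, 0, 0], [0, 0, 0], 0.038],
  [[0, 0, 0], [0, 0, 0], 0.042],
  [[0, 0, 0], [0, 0, 0], 0.042],
])

```text
time: 34.5
tool_pos: [0.541, -0.1985, 0.0937]
tool_rot: [3.141, -0.175, -0.001]
contact_force: [0.8, -0.5, 0.5]
opening: 0.0419
grip_force: 0.0
```

Call:
arm_command([
  [[0.001, 0, -0.006], [0, 0, 0], 0.045],
  [[0.004, 0, -0.024], [0, 0, 0], 0.045],
  [[0.009, 0, -0.05], [0, 0, 0], 0.045],
  [[0.013, 0, -0.075], [0, 0, 0], 0.045],
  [[0.015, 0, -0.085], [0, 0, 0], 0.045],
])

```text
time: 35.0
tool_pos: [0.5421, -0.199, 0.1831]
tool_rot: [3.139, -0.179, -0.001]
contact_force: [0.1, -0.8, 0.3]
opening: 0.0451
grip_force: 0.0
```

Call:
arm_command([
  [[-0.01, -0.01, -0.002], [0, 0, 0], 0.045],
  [[-0.03, -0.03, -0.005], [0, 0, 0], 0.045],
  [[-0.055, -0.055, -0.01], [0, 0, 0], 0.045],
  [[-0.08, -0.08, -0.014], [0, 0, 0], 0.045],
  [[-0.1, -0.1, -0.018], [0, 0, 0], 0.045],
])

```text
time: 35.5
tool_pos: [0.4377, -0.0969, 0.1798]
tool_rot: [-3.141, -0.173, -0.001]
contact_force: [0.2, -0.3, -0.5]
opening: 0.0451
grip_force: 0.0
```

```bash
python3 - <<'E'
from h import *
for i in range(4): robot.read_camera("side")
s=robot.read_camera("side");t=robot.read_camera("top")
c=np.hstack([crop("side",s,195,125,255,195,6),crop("top",t,285,130,350,200,6)]);cv2.imwrite("pics/p10.png",c)
o=robot.observe();print(o["contact_force"],np.abs(o["qvel"]).max())
E
```

```text
[0.34142307 0.38647557 0.29114562] 0.008614420104896759
```

View pics/p10.png

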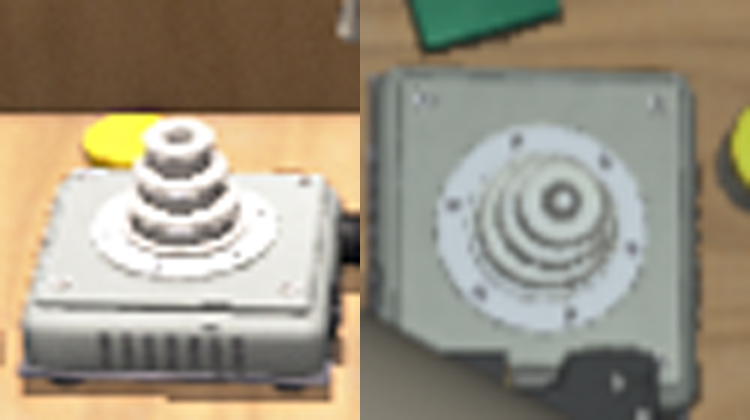

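All three bushes are stacked evenly and flat (side crop: (180,140), (183,180), (187,220)), and the nose shows inside the small bush's bore. Handing in.

```bash
python3 -c "
from cell import robot
print(robot.hand_in())"
```

```text
the job is handed in; nothing more can be done
None
```

All three bushes are on the spindle in order (wide, middle, small), released and looking flat and fully home in the last pictures; the job is handed in, and no verdict was returned.

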